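Put the stray cup and bamboo scoop away in their trays under the tea shelf

TASK

Tea is over: sort the two stray things into the bamboo rack. Stand the cup from the turntable upright in the dark cup tray, where the other cups are, and lay the bamboo scoop flat, hollow side up, in the pale tool tray beside the tongs. Set both down on the tray floor rather than dropping them, and leave everything else as it is: nothing else may be shoved about or knocked over.

Things in the scene. Friction and masses are not known exactly. Their poses are not given: they have to be found in the camera images.
- cup_center (a point): The stray cup, standing on the turntable: white porcelain cup with a blue band, open side up: 60 mm across the rim, 53 mm across 14 mm above its foot, 40 mm foot, 60 mm tall, walls 3 mm, about 90 g (0.7 to 1.4 times). This point is on its axis half-way up, 30 mm above its foot; z points up out of the mouth.
- scoop_center (a point): The stray scoop, lying on the table to the right of the turntable: half a bamboo culm 165 mm long (x), 46 mm wide (y), 26 mm tall (z), hollow side up, 4 mm wall, about 50 g. Outer sides upright from 14 mm up; underside flat. The open slanted lip (+x) starts pointing roughly to the left (world +y); the side walls stop 28 mm short of it. This point is its centre, 13 mm above the underside.
- cup_tray: Cup tray: dark red-black lacquer with a cork floor, fixed in the lower tier of the rack, holding two cups in its back half (left or right of the rack). 200 mm deep (x) by 180 mm wide (y) by 24 mm high outside, walls and floor 5 mm. Origin: centre of its underside; +x to the back of the rack. Its front half is free.
- tool_tray: Tool tray: pale bamboo, the same size and axes as the cup tray (200 mm deep in x, 180 mm wide in y, 24 mm high, walls and floor 5 mm, origin at the centre of its underside, +x to the back), fixed beside it in the rack. The tongs lie along its left (+y) side; the middle and right side are free.
- rack: Fixed two-tier bamboo rack on the left, 430 mm wide (y), 215 mm deep (x), open at front and back. Origin: centre of its underside on the table; +x to the back, -x to the front, which faces the middle of the table. The trays stand on its lower board, 16 mm above the table, centred 95 mm left and right of its middle. Posts 16 mm square 207 mm left and right of the middle, at x = -47 and +100 mm.
- shelf_front (a point): Middle of the lower front edge of the rack's upper shelf, 235 mm above the table (14 mm lower over the posts); rack axes. From here the shelf, 12 mm thick, reaches 175 mm back (+x), over all but the front 35 mm of the trays. An upright hand does not fit under it; one leaning back out of the open front by 35 to 45 degrees does.
- stored_cup_a_center (a point): A cup already put away in the back left of the cup tray, same kind as the stray cup; point on its axis half-way up. Leave it.
- stored_cup_b_center (a point): A cup already put away in the back right of the cup tray, same kind; point on its axis half-way up. Leave it.
- tongs_center (a point): Bamboo tongs already in the tool tray, lying along the tray's x at its left side: 175 mm long (x), 24 mm wide (y), 12 mm tall; point at their middle, 6 mm above the underside. Leave them.
- turntable: Round wooden turntable, 260 mm across, top face 26 mm above the table; origin on the table under its middle. The disc turns on a bearing with slight friction.
- pitcher: Glass pitcher on the turntable, on its side nearer the rack, 76 mm across, 90 mm tall, handle reaching 66 mm from its axis; origin at the centre of its foot. Leave it.
- teapot: Purple clay teapot on the table's right far side, 104 mm body, 180 mm from spout tip to handle, 93 mm tall; origin at the centre of its foot. Leave it.
- strainer: Steel strainer resting in a small blue drip bowl, at the far side of the table, 80 mm across, 49 mm tall, handle reaching 117 mm from its axis; origin at the centre of its foot. Leave it.
- canister_a: Green tea canister on the rack's upper shelf, 75 mm across, 96 mm tall; origin at the centre of its foot. Leave it.
- canister_b: Red tea canister on the rack's upper shelf, 75 mm across, 96 mm tall; origin at the centre of its foot. Leave it.
Mind the look-alikes: they are no part of the job. What is shaped like the part that bears scoop_center but green or yellow is not meant.

How it is judged:
By the outcome, as a careful person would: the job done as asked, in the order asked, and still so for the second after the job is handed in, with the robot touching nothing.
It also fails if it takes over 70 s, if anything falls off the work surface, if the arm or the gripper's body presses on something with over 40 N, if the wrist force passes 120 N, or if a joint passes its speed limit or range.

ROBOT

A 6-joint arm with a two-finger parallel gripper is mounted at the origin on the work surface. World frame = base frame: x ahead of the robot, y to its left, z up, the work surface at z = 0. Lengths are in m, angles in degrees, forces in N, time in s.
With the tool pointing down it reaches from about 0.4 to 0.825 m from the base axis. Payload 7 kg.
Tool frame: the origin (TCP) lies at the very end of the fingers, on their centre line; the grasp point (between the pads) lies 19 mm behind it (r.grasp_offset is the z of the grasp point in the tool frame, in m); z points along the fingers, y is the direction in which the jaws open and shut (so a half turn about z gives the same grasp; the last joint's range is limited). The gripper opens to 88 mm and grips with 3 to 60 N. Pads are 19 mm wide; open, the fingers measure 130 mm over their backs; the gripper's body (78 mm by 193 mm) begins 47 mm behind the grasp point.
Start: joints at [88.012, 20.546, 0.682, 0, -70.136, -16.507], TCP at [0.214, 0.64, 0.227] pointing down, gripper open.
Joint ranges: [-176.03, 176.03], [-82.01, 121.73], [-58.28, 71.71], [-173.87, 95.51], [-174.79, -0.11], [-173.66, 173.66]. Speed limits (degrees/s): [136.94, 136.94, 172.46, 180, 180, 180].

INTERFACE

Orientations are given as [roll, pitch, yaw] about the fixed x, y, z axes, in that order (R = Rz(yaw) Ry(pitch) Rx(roll)).
In Python, from plant import r gives the robot as it stands.
- The arm moves only by the tool carry_out, never from a script. Its argument "plan" is a list of rows, each a list of 6 numbers: the shift along the world's x, y, z in m, then the turn, a rotation vector about the world's x, y, z in rad. In form: [[tx, ty, tz, wx, wy, wz], ...]. A call has 1 to 12 rows; each row shifts and turns the pose as measured when the row begins; what a row does not reach is not made up. A row lasts 1/12 s, in which the tool goes at most 41.7 mm and 7.16 degrees, less where a joint would pass 70% of its speed; a pose out of reach is approached as far as the arm can. A call with a gripper value outside its range is refused whole. "fingers" is the closure, from -1 (fully open) to 1 (shut), set as the call begins (left out, the last holds). The fingers move at their own pace and stop on an object; "force" is the grip in N (left out, the last holds). Time passes only in rows, so rows that do not move let the fingers close. It gives the time, the measured TCP pose, the force and the opening at its end, in the units of the state.
- r.get_state(): the state, without advancing time (a new reading comes with each control period).
- r.capture(name): name is "scene" or "top"; returns the picture (384x512x3 uint8, red, green, blue); there is no depth.
- r.camera_model(name): a dict with "fov_y" (degrees; the focal length in pixels is half the picture's height over the tangent of half this angle, whatever the lens; pixels are square), "cx", "cy" (the principal point, pixels), "R" (3x3) and "t" (3): a world point X has camera coordinates R X + t. Camera axes: x right, y down, z forward; pixel columns grow to the right and rows downward; lengths in m; the calibration is good to about 2 mm. A picture is of the moment at which its call begins. camera_model takes no time and is no camera call.
- r.close_job(): hands the job in, once; it reports no verdict.
The state is a dict: "time_s": time; "joints": joint angles; "qd": joint speeds; "joint_torque": joint torques, N m; "tcp_pos": TCP position; "eef_rot": TCP orientation; "contact_force": force on the tool from outside, world axes, zero at the start; "moment": the same for the moment, N m; "gripper_width": finger opening in m.
Only numpy, scipy, OpenCV 4.12 (cv2) and the standard library are available. Lean on these libraries where they do the work, as an engineer would, in place of code of your own. Each camera call takes 0.05 s, during which the arm holds its last target.

## Working session

There is one attempt and no reset: what is moved stays moved. The work goes in short steps, Python scripts to look and compute and a tool call to move; the robot and the scene stay as the last step left them, time stands still between calls to the robot, and variables do not carry over. Pictures are saved under pics/ and viewed, and the job is handed in when it is done.

Besides the shell and the picture viewer there is one more tool, called after ">>>" as name(argument=value, ...), one argument or row to a line, values as JSON. carry_out: Moves the arm, as the interface text tells. Its arguments: {"type":"object","properties":{"plan":{"type":"array"},"fingers":{"type":"number"},"force":{"type":"number"}},"required":["plan"]}

```bash
ls; mkdir -p pics; python3 - <<'E'
from plant import r
import cv2,numpy as np
for n in("scene","top"):
    im=r.capture(n); cv2.imwrite(f"pics/{n}0.png",cv2.resize(im[:,:,::-1],(800,600),interpolation=cv2.INTER_CUBIC)); cv2.imwrite(f"pics/{n}0raw.png",im[:,:,::-1])
    m=r.camera_model(n);print(n,{k:np.round(v,4).tolist() for k,v in m.items()if not isinstance(v,str)})
print(r.get_state(),r.grasp_offset)
E
```

```text
pics
scene {'fov_y': 50.4196, 'cx': 256.7371, 'cy': 188.783, 'R': [[0.822, 0.5693, 0.0142], [0.4283, -0.6016, -0.6743], [-0.3753, 0.5604, -0.7383]], 't': [-0.4185, -0.1527, 1.466]}
top {'fov_y': 50.3011, 'cx': 254.8, 'cy': 192.8764, 'R': [[0.0064, -1.0, -0.0016], [-0.9864, -0.006, -0.1644], [0.1644, 0.0026, -0.9864]], 't': [-0.0176, 0.5422, 1.2372]}
{'time_s': 0.1, 'joints': array([ 8.80129232e+01,  2.05891586e+01,  6.39340354e-01, -1.54605630e-02,
       -7.01356019e+01, -1.65072430e+01]), 'qd': array([ 0.03423961, -0.14029753,  0.15556019,  0.08829267, -0.05425356,
        0.04285444]), 'joint_torque': array([-1.81262749e-03, -5.84164453e+01,  2.93752706e+01,  7.01553762e+00,
        1.02072197e-02, -4.91298556e-05]), 'tcp_pos': array([0.2140146 , 0.63972424, 0.22570531]), 'eef_rot': array([ 1.79913971e+02, -1.03373629e-02, -1.84995763e+01]), 'contact_force': array([-0.53089616, -0.34042295,  0.08099145]), 'moment': array([-0.01818402,  0.00684695,  0.03517088]), 'gripper_width': 0.08769792489398255} -0.0188
```

View pics/scene0.png

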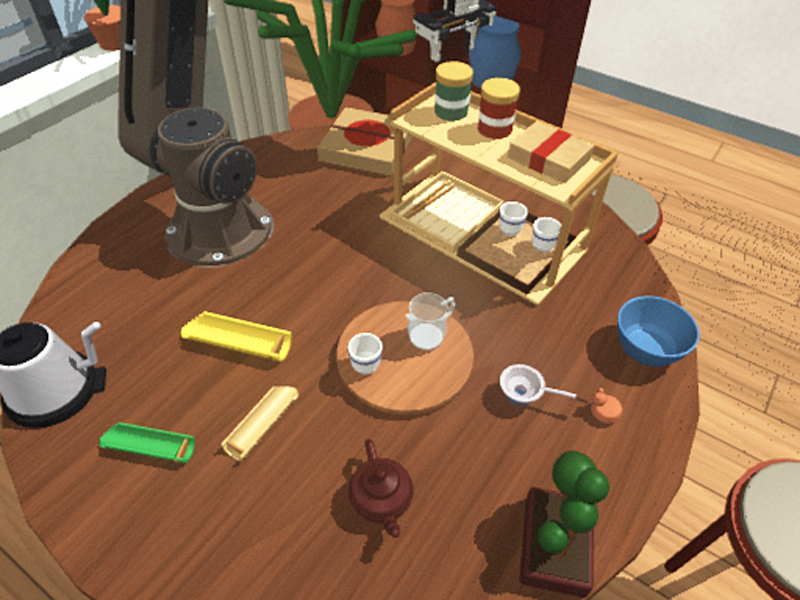

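View pics/top0.png

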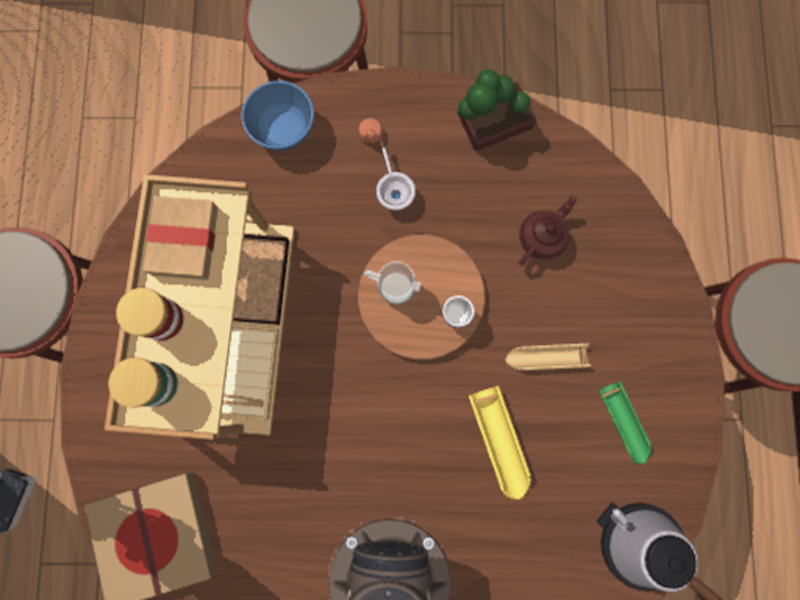

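Scene: the white cup with blue band is at (365,353) on the turntable, the natural scoop at (260,422), with a yellow look-alike at (237,337) and a green one at (147,442). Top: natural scoop at (548,357), yellow at (500,442), green at (625,422). The natural bamboo one is to the right of the turntable and its lip points left (+y), so it is the one meant. I'll confirm in a crop and measure.

```bash
cat > h.py <<'E'
import numpy as np,cv2
from plant import r
M={n:r.camera_model(n) for n in("scene","top")}
def f(n): return 192/np.tan(np.radians(M[n]["fov_y"]/2))
def ray(n,u,v):
    m=M[n];R=np.array(m["R"]);t=np.array(m["t"])
    d=R.T@np.array([(u-m["cx"])/f(n),(v-m["cy"])/f(n),1]);return -R.T@t,d
def onz(n,u,v,z):
    c,d=ray(n,u,v);return c+d*(z-c[2])/d[2]
def proj(n,X):
    m=M[n];p=np.array(m["R"])@np.asarray(X,float)+np.array(m["t"]);return np.array([m["cx"]+f(n)*p[0]/p[2],m["cy"]+f(n)*p[1]/p[2]])
def tri(us,ut):
    A=[];b=[]
    for n,u in(("scene",us),("top",ut)):
        c,d=ray(n,*u);d/=np.linalg.norm(d);P=np.eye(3)-np.outer(d,d);A.append(P);b.append(P@c)
    return np.linalg.lstsq(np.vstack(A),np.hstack(b),rcond=None)[0]
def crop(im,x0,y0,w,h,s,name):
    c=cv2.resize(im[y0:y0+h,x0:x0+w],None,fx=s,fy=s,interpolation=cv2.INTER_CUBIC)
    for x in range(-(-x0//10)*10,x0+w,10): cv2.line(c,(int((x-x0+.5)*s),0),(int((x-x0+.5)*s),8 if x%50 else 20),(0,0,255),1); (x%20==0) and cv2.putText(c,str(x),(int((x-x0+.5)*s),22),0,.4,(0,0,255),1)
    for y in range(-(-y0//10)*10,y0+h,10): cv2.line(c,(0,int((y-y0+.5)*s)),(8,int((y-y0+.5)*s)),(0,0,255),1); (y%20==0) and cv2.putText(c,str(y),(10,int((y-y0+.5)*s)+4),0,.4,(0,0,255),1)
    cv2.imwrite("pics/"+name,c)
E
python3 - <<'E'
from h import *
t=cv2.imread("pics/top0raw.png");s=cv2.imread("pics/scene0raw.png")
crop(t,220,145,170,90,4.6,"c1.png")
crop(t,60,105,140,180,3.3,"c2.png")
crop(s,230,30,180,170,3.5,"c3.png")
crop(s,125,180,190,130,4,"c4.png")
E
```

```text
(no output)
```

View pics/c1.png

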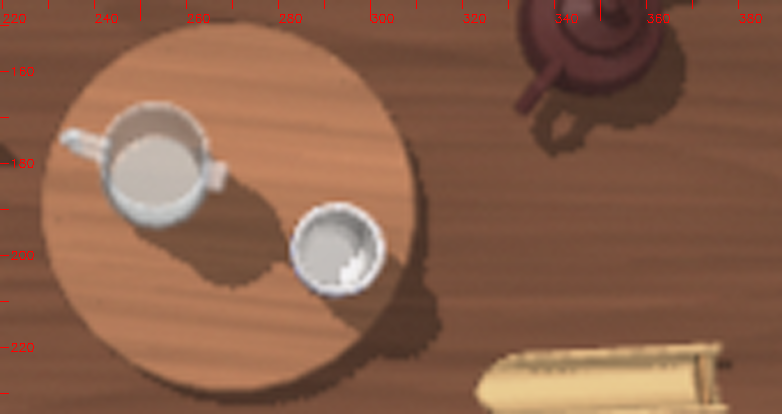

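View pics/c2.png

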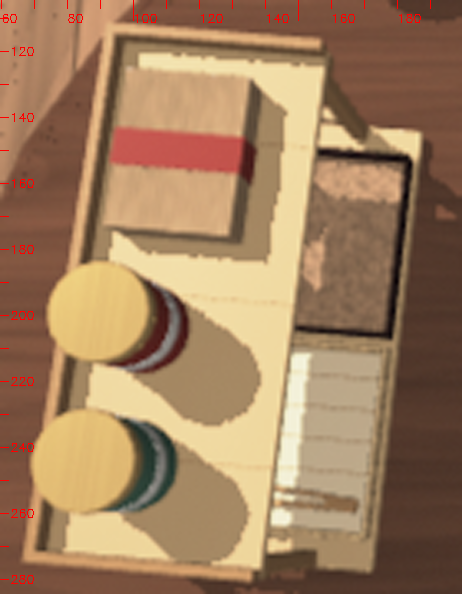

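View pics/c3.png

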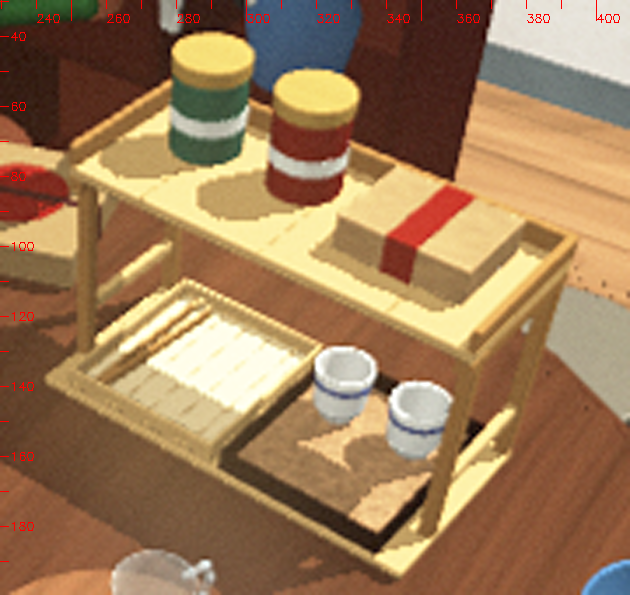

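View pics/c4.png

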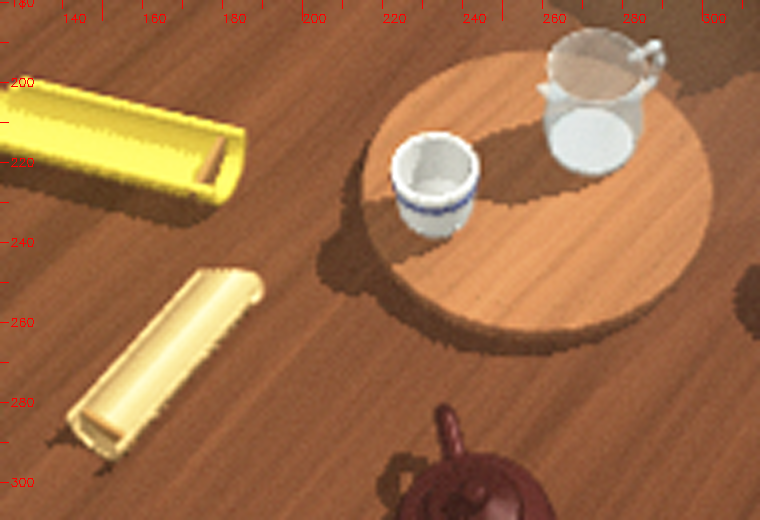

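```bash
python3 - <<'E'
from h import *
from scipy.optimize import least_squares
t=cv2.imread("pics/top0raw.png")
crop(t,310,205,80,45,9,"c5.png")
U=lambda x0,y0,s,c:((c[0]+.5)/s-.5+x0,(c[1]+.5)/s-.5+y0)
T2=lambda *c:("top",U(60,105,3.3,c));S3=lambda *c:("scene",U(230,30,3.5,c))
obs=[([-.1075,-.215,.016],T2(421,130)),([-.1075,.215,.016],T2(373,571)),([-.1075,-.215,.016],S3(398,577)),([-.1075,.215,.016],S3(46,379)),
([-.1,-.185,.04],T2(411,155)),([-.1,-.005,.04],T2(393,338)),([-.1,-.185,.04],S3(377,535)),([-.1,-.005,.04],S3(222,453))]
def P(p,X):
    c,s=np.cos(p[2]),np.sin(p[2]);return [p[0]+c*X[0]-s*X[1],p[1]+s*X[0]+c*X[1],X[2]]
fn=lambda p:np.hstack([proj(n,P(p,X))-u for X,(n,u) in obs])
q=least_squares(fn,[.5,.45,1.5],loss="soft_l1");p=q.x
print("rack",p[:2],np.degrees(p[2]));print(np.round(fn(p).reshape(-1,2),1).tolist())
np.save("rack.npy",p)
a=U(220,145,4.6,(337.5,249));b=U(125,180,4,(435,165))
print("cup",onz("top",*a,.086),onz("scene",*b,.086),tri(b,a))
a=U(220,145,4.6,(228,206));print("turntable",onz("top",*a,.026))
a=U(220,145,4.6,(155,150));print("pitcher~top",onz("top",*U(220,145,4.6,(154,148)),.116), "foot", onz("scene",*U(125,180,4,(592,142)),.03))
for nm,c in(("a",(345,366)),("b",(421,402))): print("stored",nm,onz("scene",*U(230,30,3.5,c),.081))
for X in ([-.05,-.095,.021],[-.05,.05,.021]): print(P(p,X))
E
```

```text
rack [0.50112288 0.32745919] 85.32082919221396
[[1.6, 0.3], [0.3, 0.3], [0.4, -0.3], [-1.0, -0.7], [0.0, -0.5], [-1.2, -0.4], [0.9, 0.8], [-0.5, -0.8]]
cup [ 0.51817429 -0.12995548  0.086     ] [ 0.51829001 -0.12969897  0.086     ] [ 0.51825316 -0.1298583   0.08611202]
turntable [ 0.5569851  -0.05990639  0.026     ]
pitcher~top [ 0.57901051 -0.00900812  0.116     ] foot [ 0.57363938 -0.0103156   0.03      ]
stored a [0.55538062 0.3623446  0.081     ]
stored b [0.63986452 0.35755777 0.081     ]
[np.float64(0.5917274442522704), np.float64(0.26987609221931186), 0.021]
[np.float64(0.44721071348787866), np.float64(0.28170463943240226), 0.021]
```

View pics/c5.png

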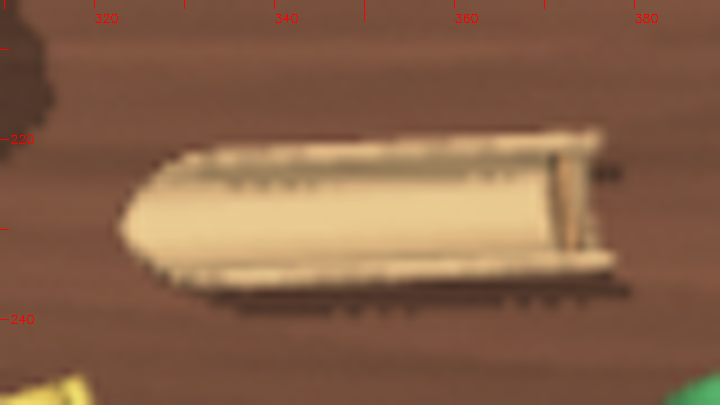

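```bash
python3 - <<'E'
from h import *
U=lambda x0,y0,s,c:((c[0]+.5)/s-.5+x0,(c[1]+.5)/s-.5+y0)
T=lambda *c:U(310,205,9,c);S=lambda *c:U(125,180,4,c)
for c in((602,133),(615,260),(200,150),(215,285)): print("top",c,onz("top",*T(*c),.026))
print("tip",onz("top",*T(121,228),.006))
for c in((68,417),(112,459),(200,270),(262,292)): print("scene",c,onz("scene",*S(*c),.026))
# reproject model
p0=np.array(onz("top",*T(608,197),.026));
def model(cx,cy,yaw):
    c,s=np.cos(yaw),np.sin(yaw);o=[]
    for x,y,z in((-.0825,-.023,.026),(-.0825,.023,.026),(.0545,-.023,.026),(.0545,.023,.026),(.0825,0,.004),(-.0825,-.015,0),(-.0825,.015,0)):
        o.append((cx+c*x-s*y,cy+s*x+c*y,z))
    return o
from scipy.optimize import least_squares
idx=[0,1,4]
obs=[("top",T(602,133),0),("top",T(615,260),1)]
# +x toward +y world, so left side (+y body) = -x world (bottom in top image)
obs=[("top",T(602,132),0),("top",T(615,260),1),("top",T(121,228),4),("top",T(200,150),2),("top",T(205,285),3),("scene",S(112,459),0),("scene",S(68,417),1)]
fn=lambda p:np.hstack([proj(n,model(*p)[i])-u for n,u,i in obs])
q=least_squares(fn,[.44,-.28,1.57]);print(q.x[:2],np.degrees(q.x[2]));print(np.round(fn(q.x).reshape(-1,2),1).tolist())
for n in("top","scene"):
    im=cv2.imread(f"pics/{n}0raw.png");b=cv2.resize(im,None,fx=8,fy=8,interpolation=cv2.INTER_CUBIC)
    for X in model(*q.x): 
        u=proj(n,X);cv2.circle(b,tuple(int((a+.5)*8) for a in u),4,(255,0,255),-1)
    u=proj(n,[q.x[0],q.x[1],.013]);x,y=[int(a*8) for a in u];cv2.imwrite(f"pics/m_{n}.png",b[y-280:y+280,x-380:x+380])
E
```

```text
top (602, 133) [ 0.46339639 -0.3974498   0.026     ]
top (615, 260) [ 0.41913312 -0.40008448  0.026     ]
top (200, 150) [ 0.45656552 -0.25681047  0.026     ]
top (215, 285) [ 0.40960191 -0.26086392  0.026     ]
tip [ 0.43069206 -0.231933    0.006     ]
scene (68, 417) [ 0.41835724 -0.39844128  0.026     ]
scene (112, 459) [ 0.46313178 -0.40370616  0.026     ]
scene (200, 270) [ 0.41033666 -0.26314937  0.026     ]
scene (262, 292) [ 0.45785649 -0.2519822   0.026     ]
[ 0.43629608 -0.31583911] 92.74832199583665
[[-0.1, 0.2], [-0.2, 0.6], [0.4, -0.5], [1.1, -0.0], [1.6, -0.4], [1.8, -1.9], [-0.5, 0.0]]
```

View pics/m_top.png

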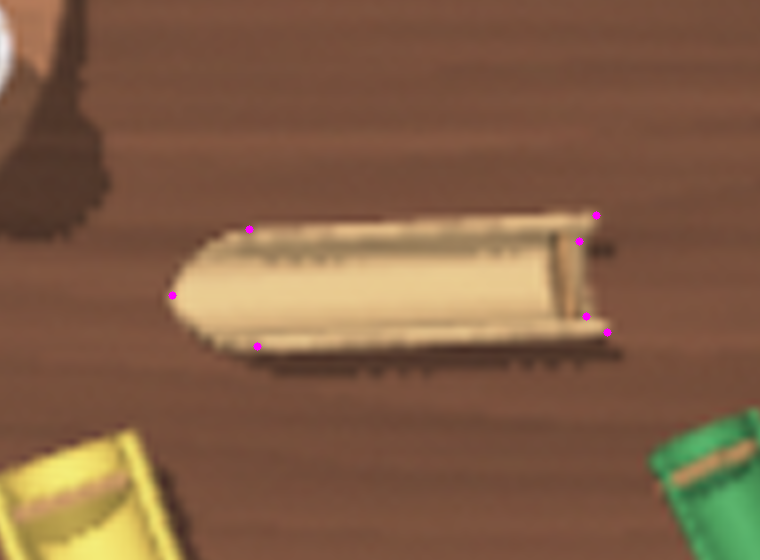

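View pics/m_scene.png

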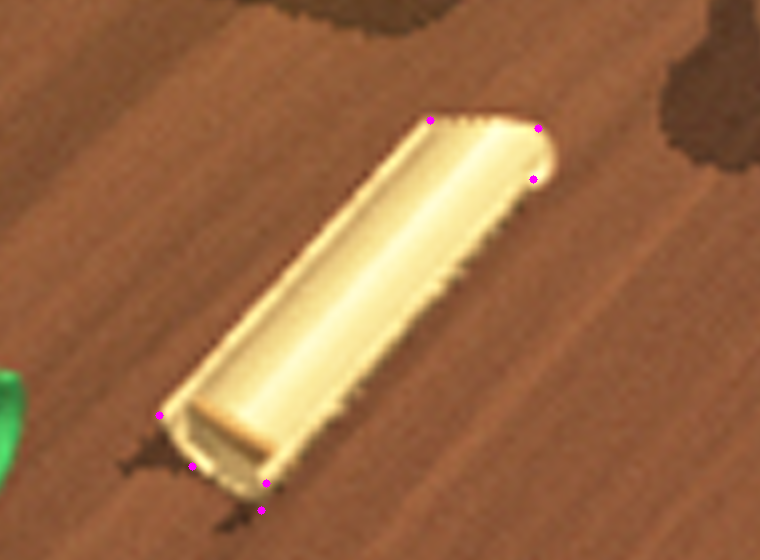

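Crop confirms the natural-colour scoop. It sits between the yellow and green ones, slanted lip to the left. Checking clearances to the neighbours.

```bash
python3 - <<'E'
from h import *
p=np.load("rack.npy");c,s=np.cos(p[2]),np.sin(p[2])
inv=lambda X:np.round([c*(X[0]-p[0])+s*(X[1]-p[1]),-s*(X[0]-p[0])+c*(X[1]-p[1])],3)
K=1.5625
for n,u,z in(("teapot tip",(527,262),.06),("teapot other",(572,202),.06),("teapot mid",(545,233),.09),("green tl",(601,388),.026),("green tr",(621,382),.026),("green low",(642,463),.01),("yellow tl",(470,394),.026),("yellow tr",(500,388),.026),("yellow low",(517,498),.01),("canB",(143,313),.343)):
    print(n,np.round(onz("top",u[0]/K-.2,u[1]/K-.2,z)[:2],3))
U=lambda x0,y0,s,c:((c[0]+.5)/s-.5+x0,(c[1]+.5)/s-.5+y0)
for c3 in((108,370),(210,312),(95,365),(185,307)): print("tongs",inv(onz("scene",*U(230,30,3.5,c3),.03)))
print("cups",inv([.5554,.3623]),inv([.640,.3576]))
T=lambda X:[p[0]+c*X[0]-s*X[1],p[1]+s*X[0]+c*X[1]]
print("cup goal",T([-.05,-.09]),"scoop goal",T([-.002,.08]))
E
```

```text
teapot tip [ 0.622 -0.271]
teapot other [ 0.748 -0.366]
teapot mid [ 0.674 -0.302]
green tl [ 0.374 -0.418]
green tr [ 0.386 -0.459]
green low [ 0.228 -0.498]
yellow tl [ 0.36  -0.158]
yellow tr [ 0.372 -0.217]
yellow low [ 0.159 -0.249]
canB [0.473 0.376]
tongs [-0.068  0.16 ]
tongs [0.077 0.136]
tongs [-0.071  0.175]
tongs [0.067 0.162]
cups [ 0.039 -0.051] [ 0.041 -0.136]
cup goal [np.float64(0.5867441087086707), np.float64(0.2702839731576943)] scoop goal [np.float64(0.4212263572347516), np.float64(0.33199194628125406)]
```

>>> carry_out(
  plan=[
    [0, 0, 0.04, 0, 0, 0],
    [0, 0, 0.04, 0, 0, 0],
    [0, 0, 0.04, 0, 0, 0],
    [0, 0, 0.04, 0, 0, 0],
    [0, 0, 0.04, 0, 0, 0],
    [0, 0, 0.04, 0, 0, 0],
    [0.005, -0.01, 0.02, 0, 0, -0.05],
    [0.01, -0.025, 0, 0, 0, -0.1],
    [0.012, -0.034, 0, 0, 0, -0.1],
    [0.012, -0.034, 0, 0, 0, -0.1],
    [0.012, -0.034, 0, 0, 0, -0.1],
    [0.012, -0.034, 0, 0, 0, -0.1],
  ],
  fingers=-1,
  force=15,
)

```text
time_s: 1.1
tcp_pos: [0.2743, 0.4616, 0.4837]
eef_rot: [178.6, -0.2, -50.9]
contact_force: [0.9, 0.9, 1.4]
gripper_width: 0.0874
```

>>> carry_out(
  plan=[
    [0.012, -0.036, 0, 0, 0, -0.075],
    [0.012, -0.036, 0, 0, 0, -0.075],
    [0.012, -0.036, 0, 0, 0, -0.075],
    [0.012, -0.036, 0, 0, 0, -0.075],
    [0.012, -0.036, 0, 0, 0, -0.075],
    [0.012, -0.036, 0, 0, 0, -0.075],
    [0.012, -0.036, 0, 0, 0, -0.075],
    [0.012, -0.036, 0, 0, 0, -0.075],
    [0.012, -0.036, 0, 0, 0, -0.075],
    [0.012, -0.036, 0, 0, 0, -0.075],
    [0.012, -0.036, 0, 0, 0, 0],
    [0.012, -0.036, 0, 0, 0, 0],
  ],
)

```text
time_s: 2.1
tcp_pos: [0.4163, 0.0056, 0.4826]
eef_rot: [178.6, 0.0, -96.2]
contact_force: [0.8, 1.6, 0.7]
gripper_width: 0.0874
```

>>> carry_out(
  plan=[
    [0.012, -0.036, 0, 0.06, 0, 0],
    [0.012, -0.036, 0, 0.06, 0, 0],
    [0.012, -0.036, 0, 0.06, 0, 0],
    [0.012, -0.036, 0, 0.06, 0, 0],
    [0.012, -0.036, 0, 0.06, 0, 0],
    [0.012, -0.03, 0, 0.06, 0, 0],
    [0, 0, 0, 0.06, 0, 0],
    [0, 0, 0, 0.06, 0, 0],
    [0, 0, 0, 0.06, 0, 0],
    [0, 0, 0, 0.06, 0, 0],
    [0, 0, 0, 0.06, 0, 0],
    [0, 0, 0, 0, 0, 0],
  ],
)

```text
time_s: 3.1
tcp_pos: [0.4869, -0.217, 0.4739]
eef_rot: [173.3, 38.9, -98.7]
contact_force: [0.3, -0.2, -1.9]
gripper_width: 0.0876
```

```bash
cat > g.py <<'E'
from h import *
from scipy.spatial.transform import Rotation as Ro
def Rt(yaw,lean):  # yaw: approach heading (deg), lean deg
    a=np.radians(yaw);l=np.radians(lean);h=np.array([np.cos(a),np.sin(a),0])
    z=np.sin(l)*h+np.array([0,0,-np.cos(l)]);y=np.array([-np.sin(a),np.cos(a),0]);return np.c_[np.cross(y,z),y,z]
def go(G,yaw,lean=38,back=0,off=.0188):
    st=r.get_state();T=Rt(yaw,lean);tgt=np.array(G)+T[:,2]*(off-back)
    C=Ro.from_euler("xyz",st["eef_rot"],degrees=True)
    w=(Ro.from_matrix(T)*C.inv()).as_rotvec()
    print("t",round(st["time_s"],2),"d",np.round(tgt-st["tcp_pos"],4),"w",np.round(w,3),"tgt",np.round(tgt,4),"grip",np.round(C.apply([0,0,-.0188])+st["tcp_pos"],4),"F",np.round(st["contact_force"],1),"wd",round(st["gripper_width"],4),"q",np.round(st["joints"]))
E
python3 -c "
from g import *
go([.518,-.130,.062],85.3,back=.12)"
```

```text
t 3.1 d [ 0.026   0.0249 -0.3322] w [-0.026 -0.09  -0.004] tgt [ 0.5129 -0.1921  0.1417] grip [ 0.4873 -0.2289  0.4885] F [ 0.3 -0.2 -1.9] wd 0.0876 q [ -30.   17.   31.  -39. -121.    8.]
```

>>> carry_out(
  plan=[
    [0.003, 0.003, -0.033, -0.005, -0.018, 0],
    [0.003, 0.003, -0.037, -0.005, -0.018, 0],
    [0.003, 0.003, -0.037, -0.005, -0.018, 0],
    [0.003, 0.003, -0.037, -0.005, -0.018, 0],
    [0.003, 0.003, -0.037, -0.005, -0.018, 0],
    [0.003, 0.003, -0.037, 0, 0, 0],
    [0.003, 0.003, -0.037, 0, 0, 0],
    [0.003, 0.003, -0.037, 0, 0, 0],
    [0.002, 0.001, -0.02, 0, 0, 0],
    [0, 0, 0, 0, 0, 0],
  ],
)

```text
time_s: 3.93
tcp_pos: [0.5097, -0.1922, 0.1491]
eef_rot: [-179.3, 36.9, -93.9]
contact_force: [-0.7, -0.1, -0.7]
gripper_width: 0.0877
```

```bash
python3 -c "
from g import *
go([.518,-.130,.062],85.3,back=.12);go([.518,-.130,.062],85.3)
im=r.capture('scene')[:,:,::-1];crop(im,150,120,200,150,4,'p1.png')"
```

```text
t 3.93 d [ 0.0032  0.0001 -0.0073] w [ 0.019  0.009 -0.006] tgt [ 0.5129 -0.1921  0.1417] grip [ 0.5087 -0.2034  0.1641] F [-0.7 -0.1 -0.7] wd 0.0877 q [-26.  25.  -0. -34. -82.  32.]
t 3.93 d [ 0.0092  0.0737 -0.1019] w [ 0.019  0.009 -0.006] tgt [ 0.5189 -0.1185  0.0472] grip [ 0.5087 -0.2034  0.1641] F [-0.7 -0.1 -0.7] wd 0.0877 q [-26.  25.  -0. -34. -82.  32.]
```

View pics/p1.png

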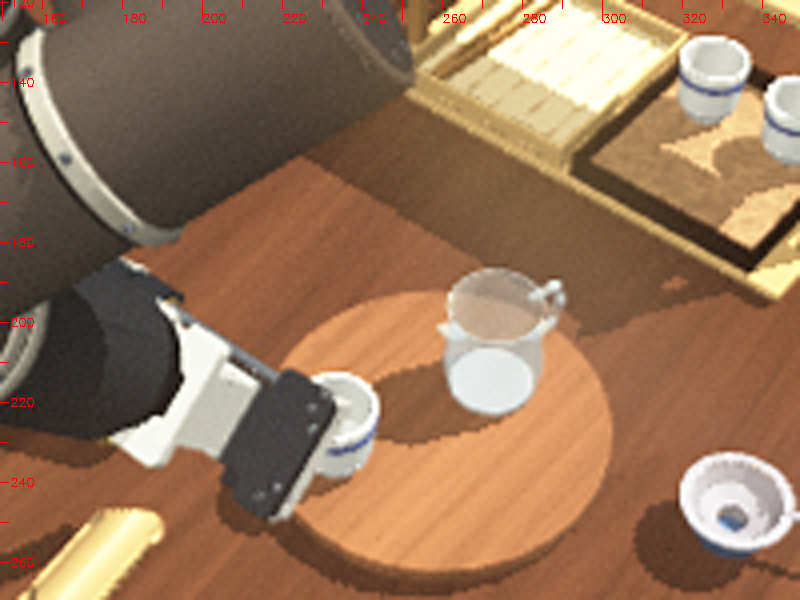

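The open gripper leans at the cup: near finger around (218,230), cup rim at (234,222), pitcher clear at (270,215). Continuing in.

>>> carry_out(
  plan=[
    [0.005, 0, -0.007, 0.01, 0.005, -0.003],
    [0.002, 0.012, -0.016, 0.009, 0.004, -0.003],
    [0.001, 0.015, -0.019, 0, 0, 0],
    [0.001, 0.015, -0.019, 0, 0, 0],
    [0, 0.015, -0.019, 0, 0, 0],
    [0, 0.012, -0.014, 0, 0, 0],
    [0, 0.004, -0.006, 0, 0, 0],
    [0, 0, 0, 0, 0, 0],
  ],
)

```text
time_s: 4.65
tcp_pos: [0.5297, -0.1233, 0.0603]
eef_rot: [-178.3, 37.3, -93.6]
contact_force: [0.5, 0.3, 0.7]
gripper_width: 0.0872
```

```bash
python3 -c "
from g import *
go([.518,-.130,.062],85.3)
im=r.capture('scene')[:,:,::-1];crop(im,180,160,120,90,6.6,'p2.png')
im=r.capture('top')[:,:,::-1];crop(im,240,160,120,90,6.6,'p3.png')"
```

```text
t 4.65 d [-0.0107  0.0048 -0.0131] w [ 0.014  0.022 -0.002] tgt [ 0.5189 -0.1185  0.0472] grip [ 0.5284 -0.1346  0.0752] F [0.5 0.3 0.7] wd 0.0872 q [-21.  29.  -7. -39. -70.  35.]
```

View pics/p2.png

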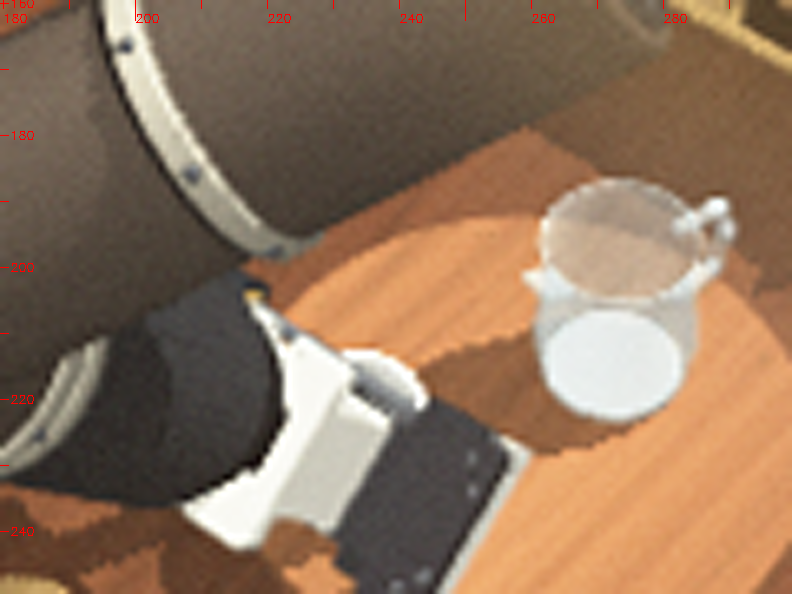

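View pics/p3.png

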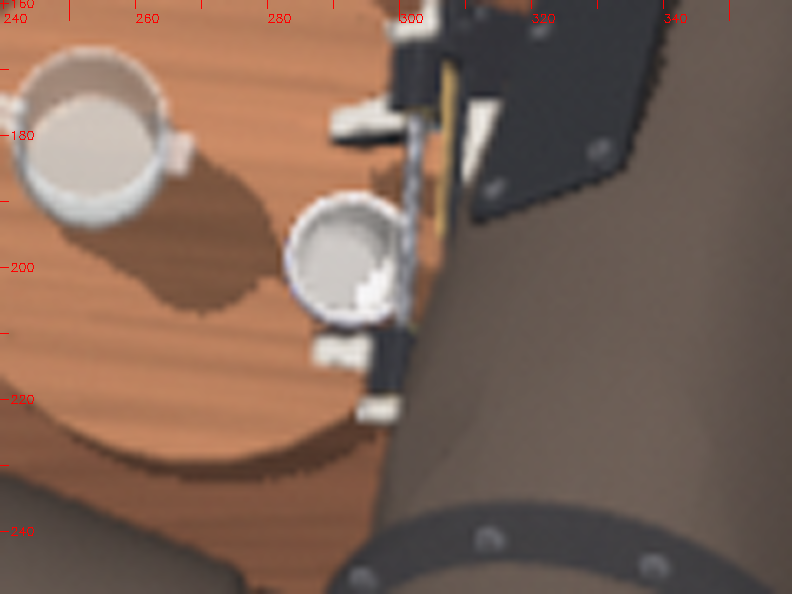

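Both fingers straddle the cup (top view: pads at rows 180 and 212, cup at row 199), 10 mm off in x as measured. Correcting that and closing the rest of the way.

>>> carry_out(
  plan=[
    [-0.008, 0, 0, 0.007, 0.011, 0],
    [-0.003, 0.003, -0.007, 0.007, 0.011, 0],
    [0, 0.002, -0.006, 0, 0, 0],
    [0, 0, 0, 0, 0, 0],
  ],
)

```text
time_s: 5.08
tcp_pos: [0.5204, -0.1226, 0.0511]
eef_rot: [-179.5, 37.9, -94.4]
contact_force: [-0.4, -0.5, 0.1]
gripper_width: 0.088
```

```bash
python3 -c "
from g import *
go([.518,-.130,.062],85.3)"
```

```text
t 5.08 d [-0.0014  0.0041 -0.004 ] w [ 0.003  0.006 -0.   ] tgt [ 0.5189 -0.1185  0.0472] grip [ 0.5193 -0.1341  0.066 ] F [-0.4 -0.5  0.1] wd 0.088 q [-21.  29.  -8. -39. -70.  36.]
```

>>> carry_out(
  plan=[
    [-0.002, 0.004, -0.004, 0, 0.005, 0],
    [0, 0.001, -0.001, 0, 0, 0],
    [0, 0, 0, 0, 0, 0],
  ],
)

```text
time_s: 5.33
tcp_pos: [0.518, -0.1178, 0.0453]
eef_rot: [-180.0, 37.8, -94.7]
contact_force: [-0.2, 0.0, -0.3]
gripper_width: 0.0879
```

>>> carry_out(
  plan=[
    [0, 0, 0, 0, 0, 0],
    [0, 0, 0, 0, 0, 0],
    [0, 0, 0, 0, 0, 0],
    [0, 0, 0, 0, 0, 0],
    [0, 0, 0, 0, 0, 0],
    [0, 0, 0, 0, 0, 0],
  ],
  fingers=1,
  force=15,
)

```text
time_s: 5.83
tcp_pos: [0.5183, -0.1176, 0.0455]
eef_rot: [-179.9, 37.8, -94.7]
contact_force: [-0.5, 0.0, -0.6]
gripper_width: 0.0573
```

```bash
python3 -c "
from g import *
go([.518,-.130,.062],85.3)
im=r.capture('top')[:,:,::-1];crop(im,220,145,120,90,6.6,'p4.png')"
```

```text
t 5.83 d [ 0.0006 -0.0009  0.0017] w [0.003 0.    0.   ] tgt [ 0.5189 -0.1185  0.0472] grip [ 0.5174 -0.1291  0.0603] F [-0.5  0.  -0.6] wd 0.0573 q [-21.  30.  -8. -39. -70.  36.]
```

View pics/p4.png

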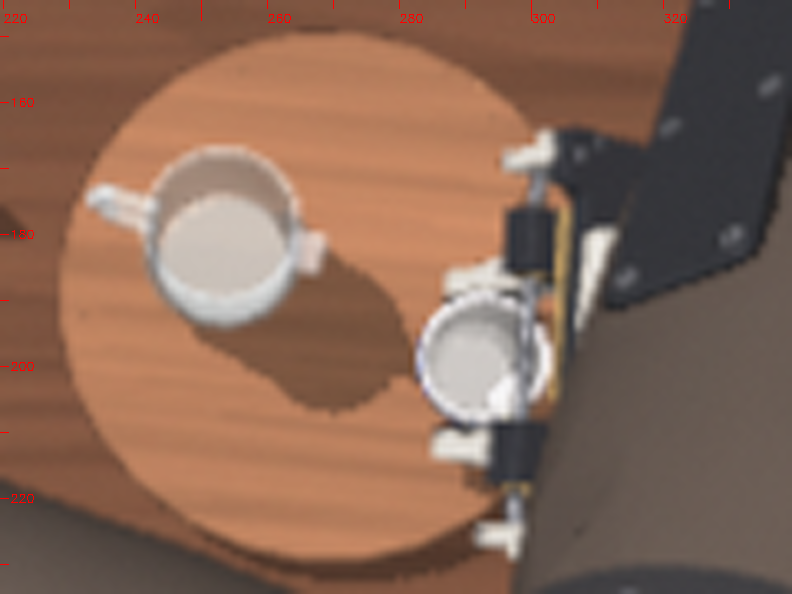

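Cup is gripped: width 57 mm, centred between the pads at about (291,198). The pitcher has not moved. Lifting.

>>> carry_out(
  plan=[
    [0, 0, 0.01, 0, 0, 0],
    [0, 0, 0.02, 0, 0, 0],
    [0, 0, 0.03, 0, 0, 0],
    [0, 0, 0.03, 0, 0, 0],
    [0, 0, 0.03, 0, 0, 0],
    [0, 0, 0.02, 0, 0, 0],
    [0, 0, 0, 0, 0, 0],
  ],
)

```text
time_s: 6.47
tcp_pos: [0.515, -0.1174, 0.1929]
eef_rot: [179.6, 37.8, -95.0]
contact_force: [0.5, -0.2, -0.5]
gripper_width: 0.0577
```

```bash
python3 -c "
from g import *
go([.5794,.1806,.20],85.3)
im=r.capture('scene')[:,:,::-1];crop(im,180,120,120,90,6.6,'p5.png')"
```

```text
t 6.47 d [ 0.0653  0.3095 -0.0077] w [ 0.003 -0.006  0.001] tgt [0.5803 0.1921 0.1852] grip [ 0.5141 -0.1288  0.2077] F [ 0.5 -0.2 -0.5] wd 0.0577 q [-20.  19.  -2. -36. -82.  25.]
```

View pics/p5.png

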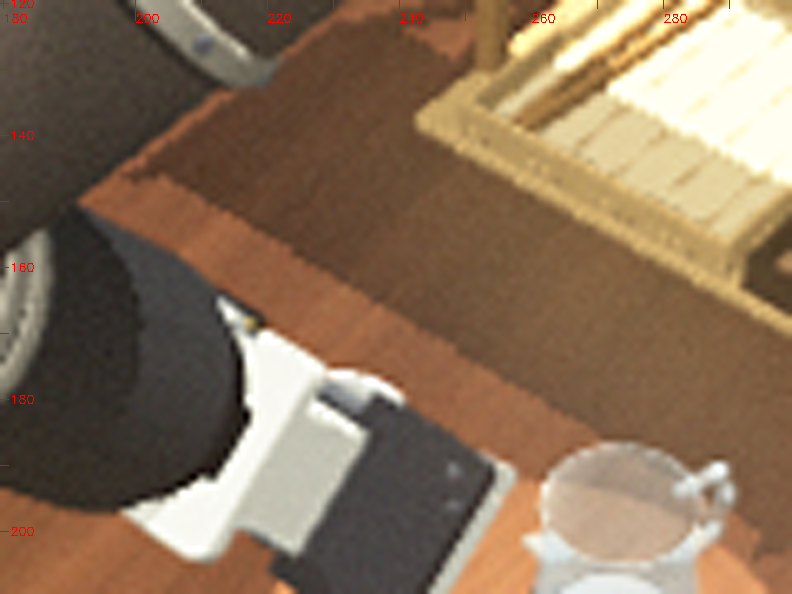

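The cup rim at (233,180) rose with the hand. Carrying over the pitcher to in front of the cup tray.

>>> carry_out(
  plan=[
    [0.004, 0.015, 0, 0, 0, 0],
    [0.007, 0.03, 0, 0, 0, 0],
    [0.007, 0.033, 0, 0, 0, 0],
    [0.007, 0.033, 0, 0, 0, 0],
    [0.007, 0.033, 0, 0, 0, 0],
    [0.007, 0.033, 0, 0, 0, 0],
    [0.007, 0.033, 0, 0, 0, 0],
    [0.007, 0.033, 0, 0, 0, 0],
    [0.007, 0.033, 0, 0, 0, 0],
    [0.004, 0.02, 0, 0, 0, 0],
    [0.001, 0.01, -0.005, 0, 0, 0],
    [0, 0, 0, 0, 0, 0],
  ],
)

```text
time_s: 7.52
tcp_pos: [0.573, 0.2016, 0.1763]
eef_rot: [178.2, 37.7, -96.2]
contact_force: [0.5, -0.7, -1.5]
gripper_width: 0.0575
```

```bash
python3 -c "
from g import *
go([.5794,.1806,.095],85.3)"
```

```text
t 7.52 d [ 0.0074 -0.0095 -0.0961] w [ 0.003 -0.025  0.007] tgt [0.5803 0.1921 0.0802] grip [0.5723 0.1901 0.1912] F [ 0.5 -0.7 -1.5] wd 0.0575 q [ 12.  16.  -7. -42. -63.   1.]
```

>>> carry_out(
  plan=[
    [0.002, -0.004, -0.015, 0.001, -0.008, 0.002],
    [0.002, -0.003, -0.025, 0.001, -0.008, 0.002],
    [0.002, -0.002, -0.025, 0.001, -0.008, 0.002],
    [0.001, 0, -0.02, 0, 0, 0],
    [0, 0, -0.01, 0, 0, 0],
    [0, 0, 0, 0, 0, 0],
  ],
)

```text
time_s: 8.02
tcp_pos: [0.5768, 0.1885, 0.0744]
eef_rot: [179.8, 37.8, -94.8]
contact_force: [-1.0, -0.2, -1.3]
gripper_width: 0.0574
```

```bash
python3 -c "
from g import *
go([.5867,.2703,.095],85.3)
im=r.capture('scene')[:,:,::-1];crop(im,230,60,150,120,5.2,'p6.png')"
```

```text
t 8.02 d [0.0109 0.0933 0.0058] w [ 0.003 -0.004 -0.   ] tgt [0.5876 0.2818 0.0802] grip [0.5759 0.177  0.0892] F [-1.  -0.2 -1.3] wd 0.0574 q [  9.  24. -11. -46. -55.  13.]
```

View pics/p6.png

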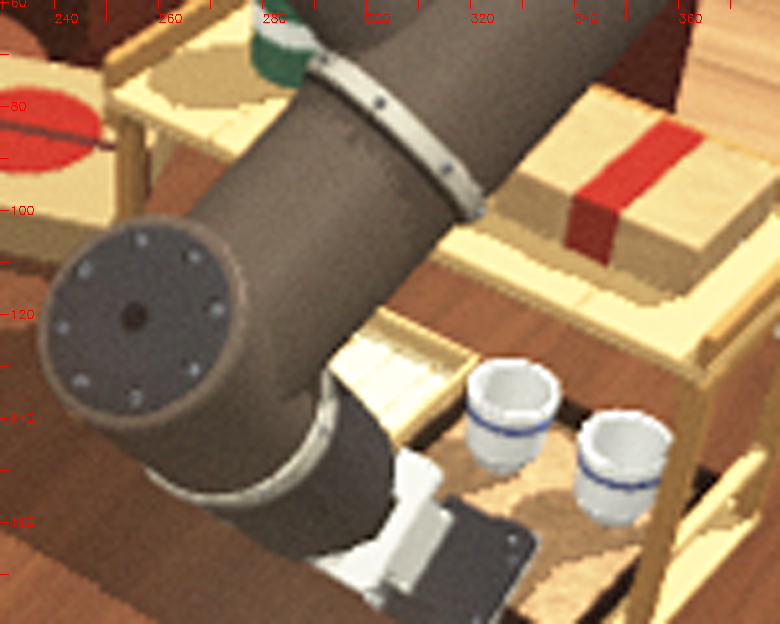

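```bash
python3 -c "
from g import *
a=r.capture('scene')[:,:,::-1];b=r.capture('top')[:,:,::-1]
cv2.imwrite('pics/f1.png',cv2.resize(np.hstack([a,b]),(800,300),interpolation=cv2.INTER_AREA))
crop(b,60,90,190,140,4.2,'f2.png')"
```

```text
(no output)
```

View pics/f1.png

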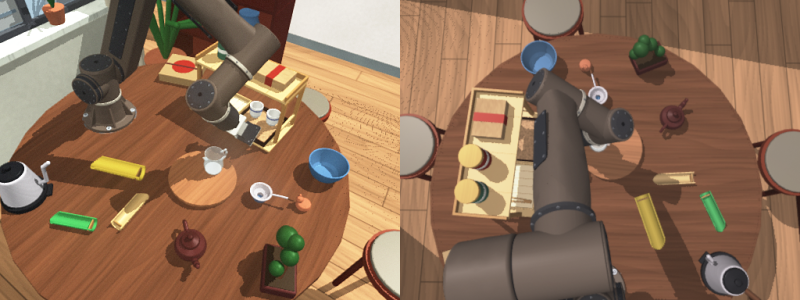

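View pics/f2.png

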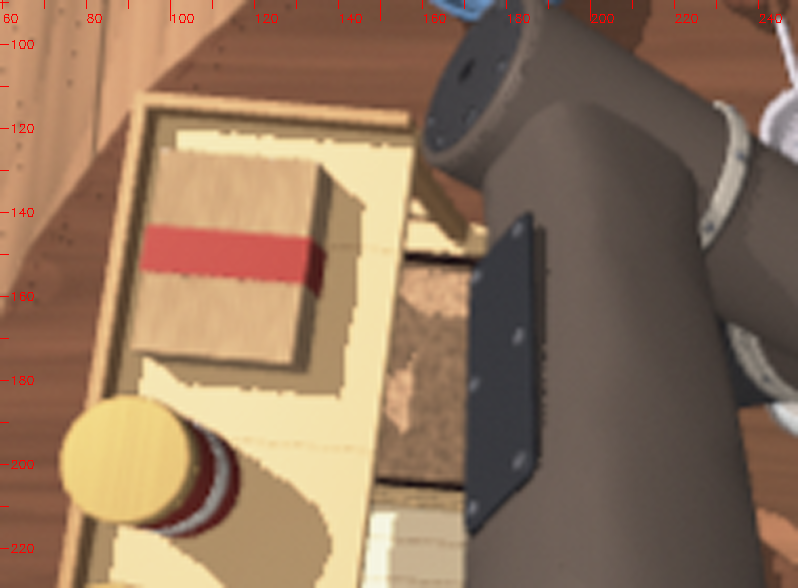

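```bash
python3 -c "
from g import *
crop(cv2.imread('pics/p6.png'),0,0,1,1,1,'x.png')
a=r.capture('scene')[:,:,::-1];crop(a,170,0,230,170,3.4,'f3.png')
print(tri((339,51),(179,112)), tri((258,120),(178,108)))"
```

```text
[0.63060434 0.14032855 0.5139862 ] [0.59092936 0.06545864 0.41555139]
```

View pics/f3.png

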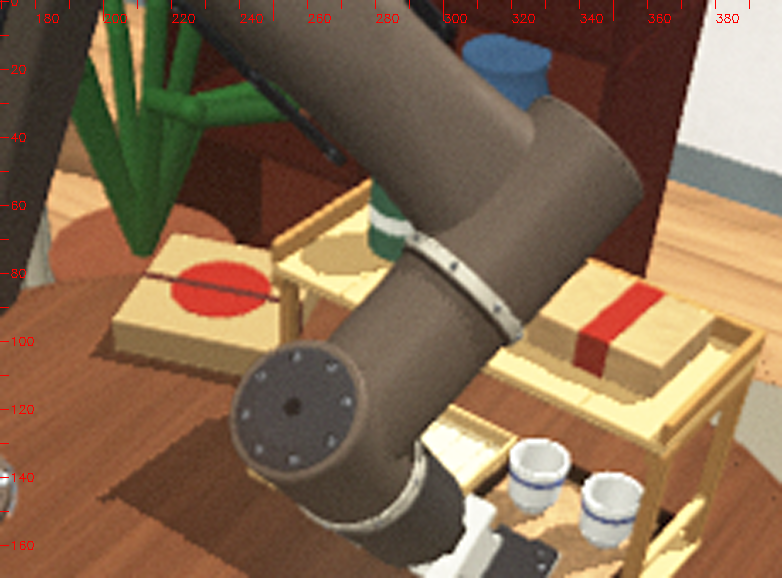

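The wrist's elbow cap, near (340,45), triangulates to about z = 0.51, well above the shelf and the box. Inserting the cup above the tray.

>>> carry_out(
  plan=[
    [0.002, 0.01, 0.005, 0, -0.004, 0],
    [0.002, 0.016, 0, 0, 0, 0],
    [0.002, 0.016, 0, 0, 0, 0],
    [0.002, 0.016, 0, 0, 0, 0],
    [0.002, 0.016, 0, 0, 0, 0],
    [0.001, 0.014, 0, 0, 0, 0],
    [0, 0.005, 0, 0, 0, 0],
    [0, 0, 0, 0, 0, 0],
  ],
)

```text
time_s: 8.88
tcp_pos: [0.596, 0.2913, 0.0995]
eef_rot: [-178.0, 38.4, -93.4]
contact_force: [0.1, 1.0, -0.3]
gripper_width: 0.0574
```

```bash
python3 -c "
from g import *
go([.5867,.2703,.062],85.3)
im=r.capture('scene')[:,:,::-1];crop(im,260,80,130,110,6,'p7.png')"
```

```text
t 8.88 d [-0.0083 -0.0094 -0.0523] w [-0.004  0.028 -0.002] tgt [0.5876 0.2818 0.0472] grip [0.5946 0.2797 0.1142] F [ 0.1  1.  -0.3] wd 0.0574 q [ 19.  23.  -8. -46. -51.   5.]
```

View pics/p7.png

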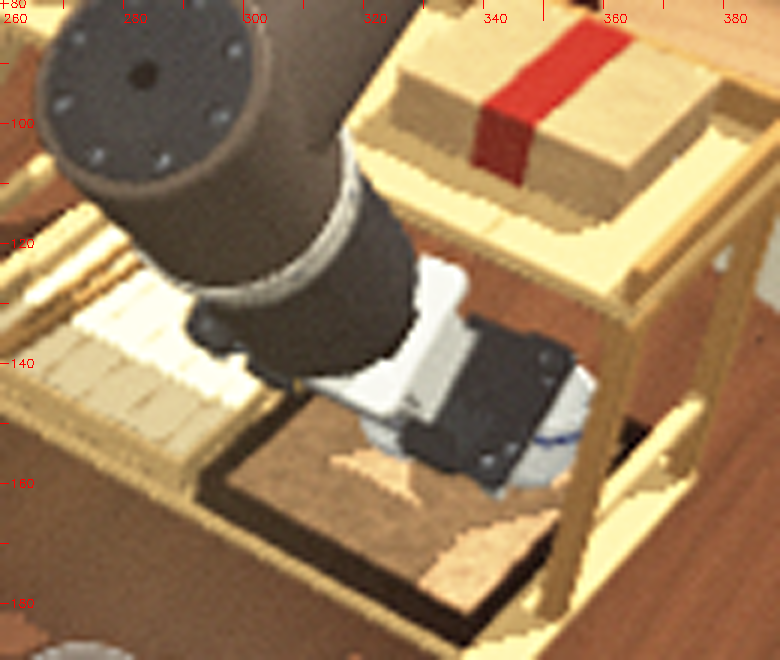

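The gripper holds the cup inside the rack; the stored cups are at (320,150) and (350,153). Measured 8 to 9 mm too far in x and y and high, so correcting while lowering.

>>> carry_out(
  plan=[
    [-0.006, -0.007, -0.005, -0.002, 0.014, 0],
    [-0.003, -0.003, -0.014, -0.002, 0.014, 0],
    [0, 0, -0.014, 0, 0, 0],
    [0, 0, -0.009, 0, 0, 0],
    [0, 0, 0, 0, 0, 0],
  ],
)

```text
time_s: 9.35
tcp_pos: [0.5859, 0.2767, 0.0559]
eef_rot: [179.9, 38.0, -94.7]
contact_force: [-0.6, -0.2, -0.8]
gripper_width: 0.0576
```

```bash
python3 -c "
from g import *
go([.5867,.2703,.0555],85.3)"
```

```text
t 9.35 d [ 0.0018  0.0051 -0.0152] w [ 0.    -0.001 -0.   ] tgt [0.5876 0.2818 0.0407] grip [0.5849 0.2652 0.0707] F [-0.6 -0.2 -0.8] wd 0.0576 q [ 17.  26. -10. -48. -50.   9.]
```

>>> carry_out(
  plan=[
    [0.001, 0.004, -0.005, 0, 0, 0],
    [0, 0, -0.004, 0, 0, 0],
    [0, 0, -0.003, 0, 0, 0],
    [0, 0, 0, 0, 0, 0],
  ],
)

```text
time_s: 9.68
tcp_pos: [0.5868, 0.279, 0.0408]
eef_rot: [179.7, 37.9, -95.0]
contact_force: [0.6, -0.5, -1.9]
gripper_width: 0.0574
```

```bash
python3 -c "
from g import *
go([.5867,.2703,.0555],85.3)"
```

```text
t 9.68 d [ 0.0008  0.0028 -0.0001] w [ 0.001 -0.005  0.002] tgt [0.5876 0.2818 0.0407] grip [0.5859 0.2675 0.0556] F [ 0.6 -0.5 -1.9] wd 0.0574 q [ 17.  27. -10. -49. -49.  10.]
```

>>> carry_out(
  plan=[
    [0, 0.001, -0.001, 0, 0, 0],
    [0, 0, 0, 0, 0, 0],
  ],
)

```text
time_s: 9.85
tcp_pos: [0.5876, 0.2802, 0.0409]
eef_rot: [179.8, 38.0, -95.0]
contact_force: [0.1, -0.3, -1.8]
gripper_width: 0.0578
```

>>> carry_out(
  plan=[
    [0, 0, -0.001, 0, 0, 0],
    [0, 0, 0, 0, 0, 0],
  ],
)

```text
time_s: 10.02
tcp_pos: [0.5881, 0.2805, 0.0406]
eef_rot: [179.9, 38.0, -94.9]
contact_force: [0.1, 0.0, -1.7]
gripper_width: 0.0573
```

```bash
python3 -c "
from g import *
go([.5867,.2703,.0555],85.3)
im=r.capture('scene')[:,:,::-1];crop(im,270,110,120,80,6.6,'p8.png')"
```

```text
t 10.02 d [-0.0005  0.0014  0.    ] w [ 0.    -0.002  0.002] tgt [0.5876 0.2818 0.0407] grip [0.5872 0.2689 0.0555] F [ 0.1  0.  -1.7] wd 0.0573 q [ 18.  27. -10. -49. -49.  10.]
```

View pics/p8.png

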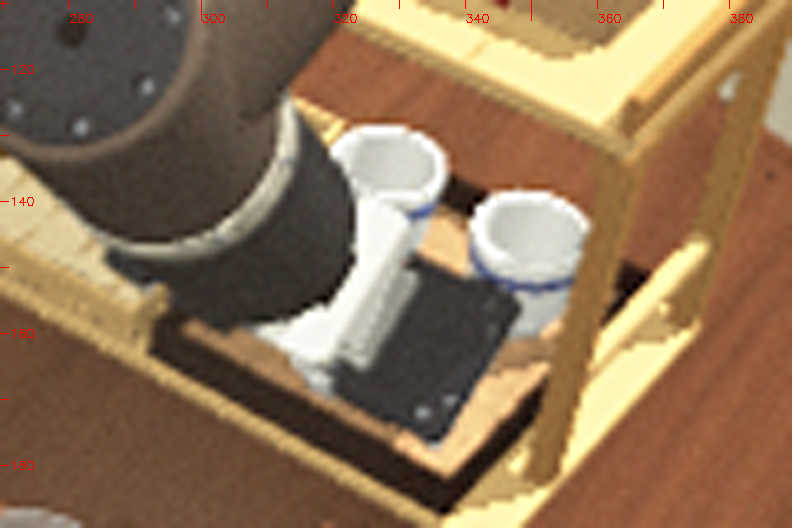

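>>> carry_out(
  plan=[
    [0, 0, -0.002, 0, 0, 0],
    [0, 0, -0.001, 0, 0, 0],
  ],
)

```text
time_s: 10.23
tcp_pos: [0.5888, 0.2811, 0.0401]
eef_rot: [-179.9, 38.1, -94.7]
contact_force: [-3.3, -2.7, 5.6]
gripper_width: 0.0573
```

>>> carry_out(
  plan=[
    [0, 0, -0.002, 0, 0, 0],
    [0, 0, -0.001, 0, 0, 0],
  ],
)

```text
time_s: 10.4
tcp_pos: [0.5892, 0.2814, 0.0401]
eef_rot: [-179.7, 38.2, -94.4]
contact_force: [-0.3, 0.1, -1.0]
gripper_width: 0.0573
```

Contact is felt: +5.6 N, settling with the weight supported at TCP z = 0.040. Releasing.

>>> carry_out(
  plan=[
    [0, 0, 0, 0, 0, 0],
    [0, 0, 0, 0, 0, 0],
    [0, 0, 0, 0, 0, 0],
    [0, 0, 0, 0, 0, 0],
    [0, 0, 0, 0, 0, 0],
    [0, 0, 0, 0, 0, 0],
  ],
  fingers=-0.95,
)

```text
time_s: 10.9
tcp_pos: [0.5895, 0.2818, 0.0401]
eef_rot: [-179.7, 38.2, -94.4]
contact_force: [-0.5, -0.6, -0.0]
gripper_width: 0.0848
```

```bash
python3 -c "
from g import *
go([.5867,.2703,.0555],85.3,back=.1)"
```

```text
t 10.9 d [-0.0069 -0.0613  0.0793] w [-0.004  0.005 -0.001] tgt [0.5826 0.2205 0.1195] grip [0.5885 0.2702 0.0549] F [-0.5 -0.6 -0. ] wd 0.0848 q [ 17.  27. -10. -50. -49.  11.]
```

>>> carry_out(
  plan=[
    [-0.0005, -0.006, 0.008, 0, 0, 0],
    [-0.0005, -0.008, 0.01, 0, 0, 0],
    [-0.001, -0.009, 0.012, 0, 0, 0],
    [-0.001, -0.009, 0.012, 0, 0, 0],
  ],
)

```text
time_s: 11.23
tcp_pos: [0.5843, 0.2481, 0.0822]
eef_rot: [179.9, 38.1, -94.6]
contact_force: [0.9, -0.2, -0.4]
gripper_width: 0.0856
```

```bash
python3 -c "
from g import *
go([.5867,.2703,.0555],85.3,back=.1)"
```

```text
t 11.23 d [-0.0017 -0.0276  0.0373] w [-0.002 -0.001 -0.003] tgt [0.5826 0.2205 0.1195] grip [0.5834 0.2365 0.097 ] F [ 0.9 -0.2 -0.4] wd 0.0856 q [ 15.  23. -10. -47. -53.   9.]
```

>>> carry_out(
  plan=[
    [0, -0.012, 0.014, 0, 0, 0],
    [0, -0.015, 0.019, 0, 0, 0],
    [0, -0.018, 0.023, 0, 0, 0],
    [0, -0.018, 0.023, 0, 0, 0],
    [0, -0.018, 0.023, 0, 0, 0],
    [0, -0.025, 0.025, 0, 0, 0],
    [-0.005, -0.035, 0.015, 0, 0, 0],
    [-0.008, -0.037, 0, 0, 0, 0],
    [-0.008, -0.037, 0, 0, 0, 0],
    [-0.008, -0.037, 0, 0, 0, 0],
    [-0.008, -0.037, 0, 0, 0, 0],
    [-0.008, -0.037, 0, 0, 0, 0],
  ],
)

```text
time_s: 12.23
tcp_pos: [0.5323, -0.1006, 0.2571]
eef_rot: [-178.1, 37.6, -93.4]
contact_force: [1.3, -0.5, -0.9]
gripper_width: 0.0854
```

```bash
python3 -c "
from g import *
go([.436,-.34,.2],92.7)
im=r.capture('scene')[:,:,::-1];crop(im,230,50,150,150,4,'p9.png')
im=r.capture('top')[:,:,::-1];crop(im,60,90,190,140,4,'p10.png')"
```

```text
t 12.23 d [-0.0968 -0.2278 -0.0719] w [0.007 0.026 0.126] tgt [ 0.4355 -0.3284  0.1852] grip [ 0.531 -0.112  0.272] F [ 1.3 -0.5 -0.9] wd 0.0854 q [-18.  16.   2. -37. -86.  20.]
```

View pics/p9.png

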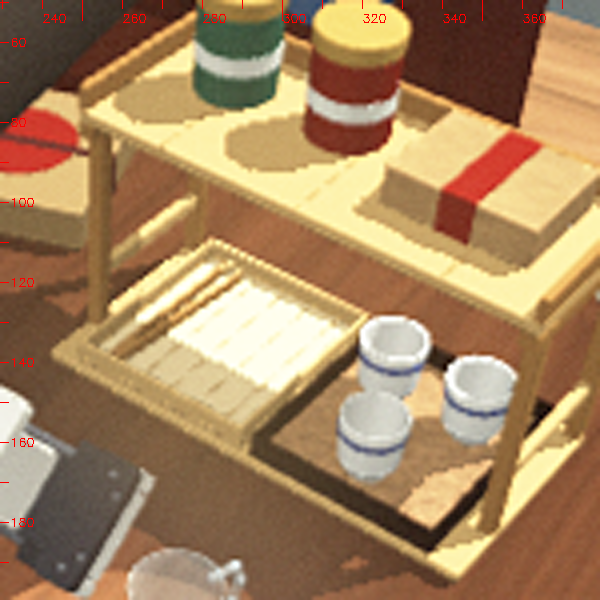

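View pics/p10.png

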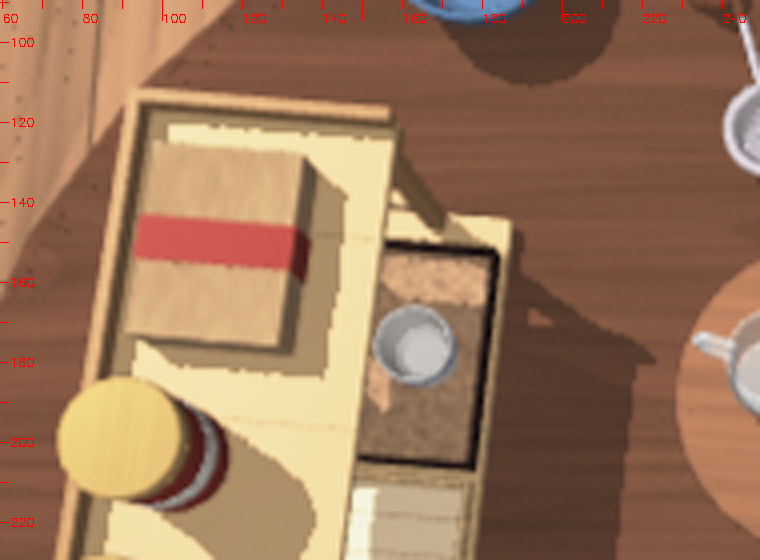

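Cup stands upright in the free front half (scene (321,160), top (163,176)); the stored cups at (326,142) and (347,150) are unmoved. Next, the scoop.

>>> carry_out(
  plan=[
    [-0.012, -0.025, 0, 0.001, 0.004, 0.02],
    [-0.013, -0.03, 0, 0.001, 0.004, 0.02],
    [-0.013, -0.03, -0.01, 0.001, 0.004, 0.02],
    [-0.013, -0.03, -0.01, 0.001, 0.004, 0.02],
    [-0.013, -0.03, -0.01, 0.001, 0.004, 0.02],
    [-0.013, -0.03, -0.01, 0.001, 0.004, 0.02],
    [-0.01, -0.03, -0.01, 0, 0, 0],
    [-0.004, -0.02, -0.01, 0, 0, 0],
    [0, 0, 0, 0, 0, 0],
  ],
)

```text
time_s: 13.08
tcp_pos: [0.4276, -0.3463, 0.2088]
eef_rot: [-179.4, 37.2, -87.8]
contact_force: [0.4, 0.6, -0.4]
gripper_width: 0.0854
```

```bash
python3 -c "
from g import *
go([.437,-.336,.025],92.7,back=.1)"
```

```text
t 13.08 d [ 0.0118 -0.0396 -0.1198] w [0.014 0.01  0.015] tgt [ 0.4394 -0.3859  0.089 ] grip [ 0.4278 -0.3577  0.2238] F [ 0.4  0.6 -0.4] wd 0.0854 q [-39.  28.  11. -28. -98.  44.]
```

>>> carry_out(
  plan=[
    [0.003, -0.01, -0.02, 0.005, 0.003, 0.005],
    [0.003, -0.01, -0.025, 0.005, 0.003, 0.005],
    [0.003, -0.01, -0.025, 0.004, 0.003, 0.005],
    [0.003, -0.01, -0.025, 0, 0, 0],
    [0, 0, -0.02, 0, 0, 0],
    [0, 0, 0, 0, 0, 0],
  ],
)

```text
time_s: 13.58
tcp_pos: [0.4356, -0.3934, 0.0994]
eef_rot: [-179.6, 37.4, -87.5]
contact_force: [-1.5, 0.9, -1.2]
gripper_width: 0.0853
```

```bash
python3 -c "
from g import *
go([.437,-.336,.025],92.7,back=.1);go([.437,-.336,.025],92.7)
im=r.capture('scene')[:,:,::-1];crop(im,110,190,130,110,6,'p11.png')
im=r.capture('top')[:,:,::-1];crop(im,280,190,130,90,6,'p12.png')"
```

```text
t 13.58 d [ 0.0037  0.0075 -0.0104] w [0.011 0.005 0.007] tgt [ 0.4394 -0.3859  0.089 ] grip [ 0.436  -0.4048  0.1143] F [-1.5  0.9 -1.2] wd 0.0853 q [-42.  37.  11. -26. -92.  50.]
t 13.58 d [ 0.0008  0.069  -0.0892] w [0.011 0.005 0.007] tgt [ 0.4365 -0.3244  0.0102] grip [ 0.436  -0.4048  0.1143] F [-1.5  0.9 -1.2] wd 0.0853 q [-42.  37.  11. -26. -92.  50.]
```

View pics/p11.png

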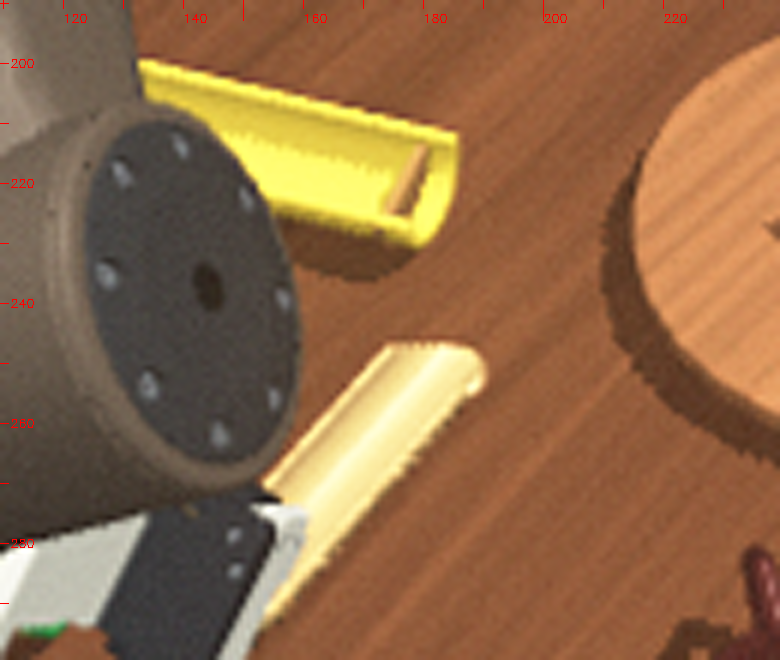

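View pics/p12.png

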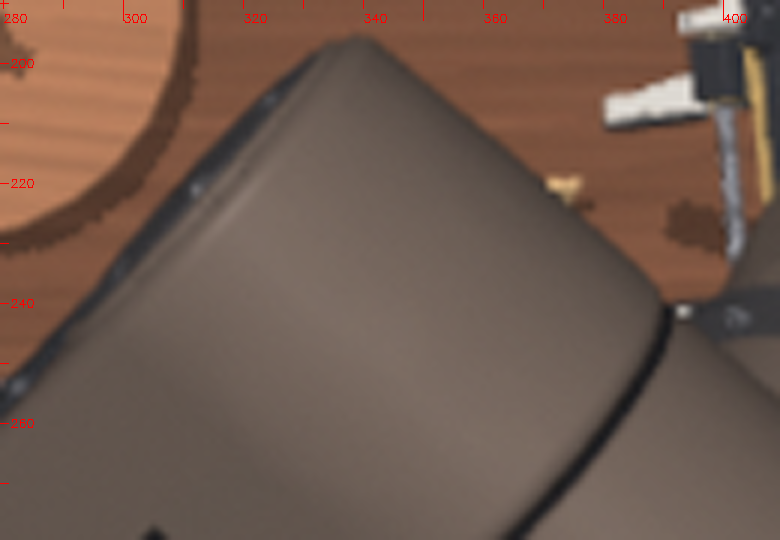

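Scene: scoop undisturbed, lip at (188,251), with the hand above its rear. Going in along the approach axis and stopping a bit high.

>>> carry_out(
  plan=[
    [0, 0.008, -0.01, 0.005, 0.003, 0.004],
    [0, 0.012, -0.015, 0.005, 0.002, 0.003],
    [0, 0.013, -0.017, 0, 0, 0],
    [0, 0.013, -0.017, 0, 0, 0],
    [0, 0.01, -0.013, 0, 0, 0],
    [0, 0.004, -0.006, 0, 0, 0],
    [0, 0, 0, 0, 0, 0],
  ],
)

```text
time_s: 14.27
tcp_pos: [0.4403, -0.3331, 0.0352]
eef_rot: [-178.7, 36.9, -86.3]
contact_force: [-0.2, 0.2, -0.8]
gripper_width: 0.0856
```

```bash
python3 -c "
from g import *
go([.437,-.336,.025],92.7)"
```

```text
t 14.27 d [-0.0038  0.0087 -0.025 ] w [ 0.019  0.019 -0.003] tgt [ 0.4365 -0.3244  0.0102] grip [ 0.4406 -0.3444  0.0503] F [-0.2  0.2 -0.8] wd 0.0856 q [-38.  38.   3. -28. -82.  52.]
```

>>> carry_out(
  plan=[
    [-0.003, 0.004, -0.007, 0.01, 0.01, 0],
    [0, 0.003, -0.008, 0.009, 0.009, 0],
    [0, 0.002, -0.005, 0, 0, 0],
    [0, 0, 0, 0, 0, 0],
  ],
)

```text
time_s: 14.6
tcp_pos: [0.4387, -0.3252, 0.0174]
eef_rot: [-179.8, 37.9, -86.9]
contact_force: [-1.0, -0.0, 0.9]
gripper_width: 0.0857
```

```bash
python3 -c "
from g import *
go([.437,-.336,.025],92.7)"
```

```text
t 14.6 d [-0.0023  0.0008 -0.0073] w [ 0.002  0.003 -0.004] tgt [ 0.4365 -0.3244  0.0102] grip [ 0.4393 -0.3367  0.0323] F [-1.  -0.   0.9] wd 0.0857 q [-37.  39.   2. -28. -81.  52.]
```

>>> carry_out(
  plan=[
    [-0.002, 0.001, -0.004, 0, 0.003, -0.002],
    [0, 0, -0.003, 0, 0, 0],
    [0, 0, 0, 0, 0, 0],
  ],
)

```text
time_s: 14.85
tcp_pos: [0.4367, -0.3251, 0.0096]
eef_rot: [179.9, 37.8, -87.2]
contact_force: [-0.2, -0.8, -0.1]
gripper_width: 0.0854
```

```bash
python3 -c "
from g import *
go([.437,-.336,.025],92.7)
im=r.capture('scene')[:,:,::-1];crop(im,110,190,130,110,6,'p13.png')"
```

```text
t 14.85 d [-0.0002  0.0006  0.0006] w [ 0.003 -0.001 -0.002] tgt [ 0.4365 -0.3244  0.0102] grip [ 0.4372 -0.3366  0.0244] F [-0.2 -0.8 -0.1] wd 0.0854 q [-37.  39.   2. -28. -80.  52.]
```

View pics/p13.png

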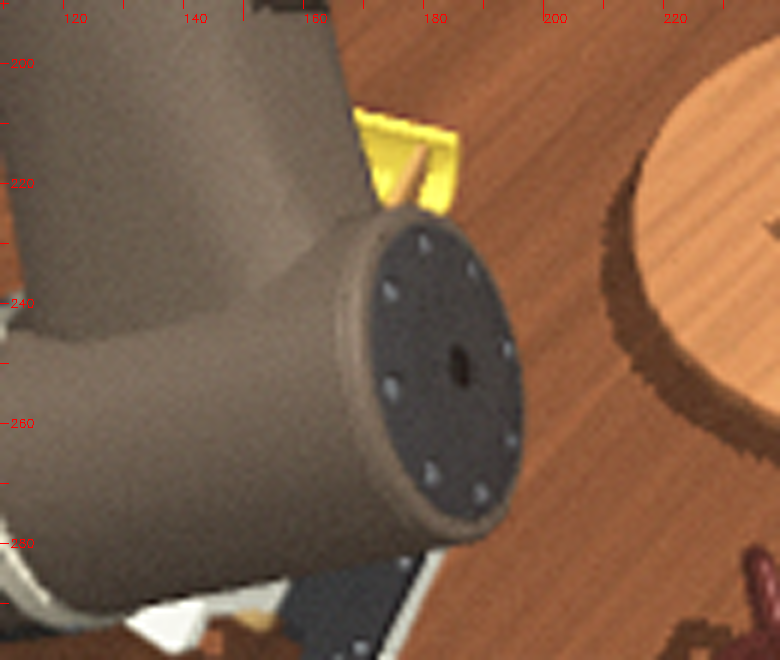

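The arm hides the scoop, but the measured pose is on target and there is no contact. Closing.

>>> carry_out(
  plan=[
    [0, 0, 0, 0, 0, 0],
    [0, 0, 0, 0, 0, 0],
    [0, 0, 0, 0, 0, 0],
    [0, 0, 0, 0, 0, 0],
    [0, 0, 0, 0, 0, 0],
    [0, 0, 0, 0, 0, 0],
    [0, 0, 0, 0, 0, 0],
    [0, 0, 0, 0, 0, 0],
  ],
  fingers=1,
  force=15,
)

```text
time_s: 15.57
tcp_pos: [0.4369, -0.3259, 0.0105]
eef_rot: [-180.0, 37.8, -87.2]
contact_force: [0.2, 0.3, -0.2]
gripper_width: 0.0459
```

>>> carry_out(
  plan=[
    [0, 0, 0.006, 0, 0, 0],
    [0, 0, 0.015, 0, 0, 0],
    [0, 0, 0.025, 0, 0, 0],
    [0, 0, 0.03, 0, 0, 0],
    [0, 0, 0.035, 0, 0, 0],
    [0, 0, 0.035, 0, 0, 0],
    [0, 0, 0.035, 0, 0, 0],
    [0, 0, 0.02, 0, 0, 0],
    [0, 0, 0, 0, 0, 0],
  ],
)

```text
time_s: 16.32
tcp_pos: [0.433, -0.3241, 0.2278]
eef_rot: [179.8, 37.7, -87.3]
contact_force: [0.7, -0.3, -0.1]
gripper_width: 0.0458
```

```bash
python3 -c "
from g import *
go([.5,.0,.2],85.3)
im=r.capture('scene')[:,:,::-1];crop(im,100,150,150,130,5,'p14.png')
im=r.capture('top')[:,:,::-1];crop(im,280,190,130,90,6,'p15.png')"
```

```text
t 16.32 d [ 0.0679  0.3357 -0.0426] w [ 0.005 -0.003 -0.131] tgt [0.5009 0.0115 0.1852] grip [ 0.4336 -0.3356  0.2427] F [ 0.7 -0.3 -0.1] wd 0.0458 q [ -38.   26.   11.  -28. -100.   42.]
```

View pics/p14.png

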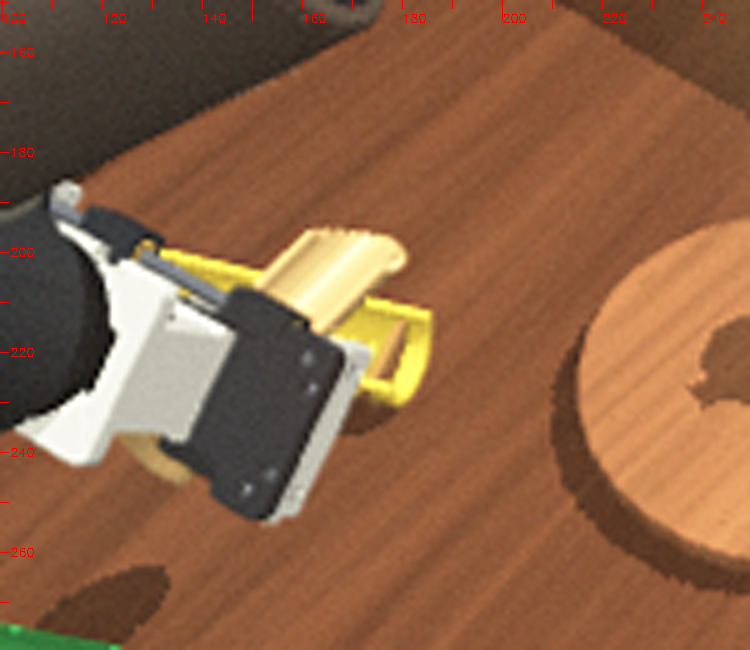

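View pics/p15.png

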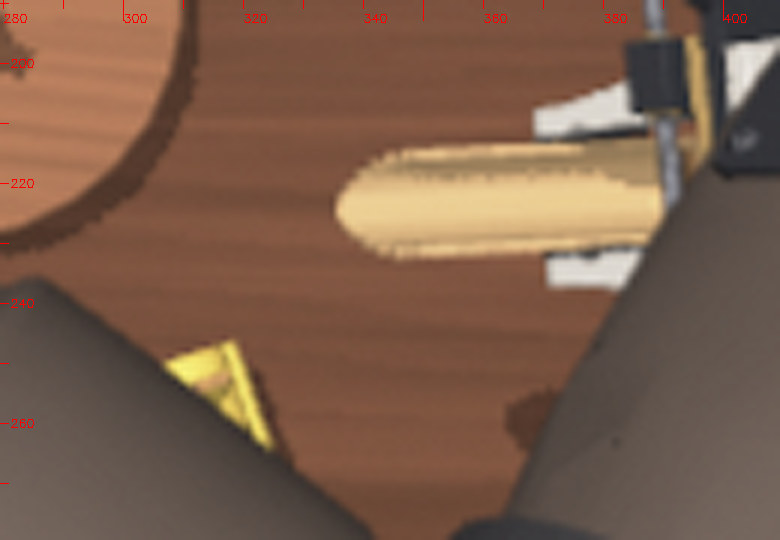

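Scoop held level-looking at 46 mm width, lip at scene (180,200) and top (336,224). Checking for pitch in the grip.

```bash
python3 -c "
from g import *
a=np.radians(92.6);h=np.array([np.cos(a),np.sin(a),0]);l=np.array([-h[1],h[0],0])
c=np.array([.4326,-.3156,.2304])
for nm,b in (('tip',(.0825,0,-.009)),('wallR',(.0545,-.023,.013)),('wallL',(.0545,.023,.013))):
    for dz in(0,-.01):
        X=c+h*b[0]+l*b[1]+[0,0,b[2]+dz];print(nm,dz,proj('scene',X).round(1),proj('top',X).round(1))
p=np.load('rack.npy');C,S=np.cos(p[2]),np.sin(p[2])
T=lambda x,y:(p[0]+C*x-S*y,p[1]+S*x+C*y)
print('scoop grasp goal (rack -.022,.07)',T(-.022,.07),'pre -.14',T(-.21,.07))
"
```

```text
tip 0 [177.8 197.7] [336.7 224.5]
tip -0.01 [178.4 200.3] [335.9 224.8]
wallR 0 [176.6 203. ] [348.4 214.6]
wallR -0.01 [177.2 205.7] [347.5 215. ]
wallL 0 [161.8 195.1] [349.7 232.2]
wallL -0.01 [162.5 197.8] [348.8 232.4]
scoop grasp goal (rack -.022,.07) (np.float64(0.42956150456842135), np.float64(0.31124284223009036)) pre -.14 (np.float64(0.4142251812852421), np.float64(0.12386942579074106))
```

No pitch: the wall corner is predicted at (161.8,195.1) and observed near (161.9,195.5). Carrying to the front of the tool tray.

>>> carry_out(
  plan=[
    [0, 0.015, 0, 0, 0, -0.01],
    [-0.002, 0.028, 0, 0, 0, -0.015],
    [-0.003, 0.033, 0, 0, 0, -0.015],
    [-0.003, 0.033, 0, 0, 0, -0.015],
    [-0.003, 0.033, 0, 0, 0, -0.015],
    [-0.003, 0.033, 0, 0, 0, -0.015],
    [-0.003, 0.033, 0, 0, 0, -0.015],
    [-0.003, 0.033, -0.005, 0, 0, -0.015],
    [-0.003, 0.033, -0.005, 0, 0, -0.015],
    [-0.002, 0.033, -0.005, 0, 0, 0],
    [0, 0.025, -0.005, 0, 0, 0],
    [0, 0, 0, 0, 0, 0],
  ],
)

```text
time_s: 17.42
tcp_pos: [0.3938, 0.026, 0.1895]
eef_rot: [177.5, 38.6, -97.1]
contact_force: [-0.1, 0.3, -0.8]
gripper_width: 0.046
```

```bash
python3 -c "
from g import *
go([.411,.084,.12],85.3)"
```

```text
t 17.42 d [ 0.0181  0.0695 -0.0843] w [-0.015 -0.033  0.014] tgt [0.4119 0.0955 0.1052] grip [0.3932 0.0143 0.2041] F [-0.1  0.3 -0.8] wd 0.046 q [ -9.   5. -21. -40. -74.  18.]
```

>>> carry_out(
  plan=[
    [0.005, 0.015, -0.015, -0.005, -0.011, 0.005],
    [0.005, 0.018, -0.02, -0.005, -0.011, 0.005],
    [0.004, 0.018, -0.02, -0.005, -0.011, 0.004],
    [0.003, 0.013, -0.015, 0, 0, 0],
    [0, 0, -0.01, 0, 0, 0],
    [0, 0, 0, 0, 0, 0],
  ],
)

```text
time_s: 17.92
tcp_pos: [0.4053, 0.0934, 0.1027]
eef_rot: [179.5, 37.8, -94.8]
contact_force: [-0.1, 0.0, -1.5]
gripper_width: 0.0459
```

```bash
python3 -c "
from g import *
go([.411,.084,.09],85.3)
im=r.capture('scene')[:,:,::-1];cv2.imwrite('pics/p16.png',cv2.resize(im,(800,600),interpolation=cv2.INTER_CUBIC))"
```

```text
t 17.92 d [ 0.0067  0.0021 -0.0275] w [ 0.003 -0.007 -0.004] tgt [0.4119 0.0955 0.0752] grip [0.4045 0.0819 0.1176] F [-0.1  0.  -1.5] wd 0.0459 q [ -0.  10. -27. -45. -59.  22.]
```

View pics/p16.png

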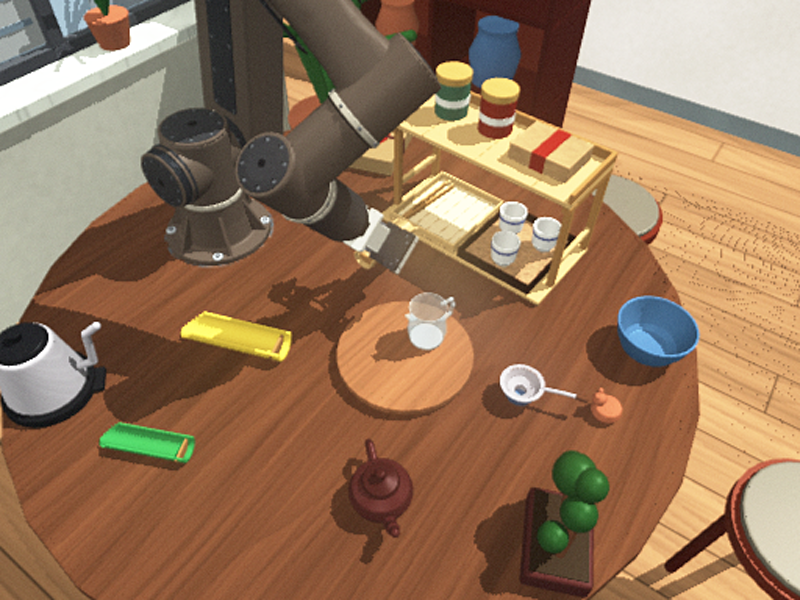

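Scoop is held in front of the tool tray, cup tray shows three cups (513,216), (504,246), (546,234), everything else in place. Inserting slowly, watching the upper wrist near the canisters.

>>> carry_out(
  plan=[
    [0.005, 0.005, -0.01, 0.003, -0.007, -0.003],
    [0.003, 0.015, -0.01, 0, 0, 0],
    [0.001, 0.018, -0.003, 0, 0, 0],
    [0.001, 0.018, -0.003, 0, 0, 0],
    [0.001, 0.018, -0.003, 0, 0, 0],
    [0.001, 0.018, -0.003, 0, 0, 0],
    [0.001, 0.015, -0.003, 0, 0, 0],
    [0, 0, 0, 0, 0, 0],
  ],
)

```text
time_s: 18.63
tcp_pos: [0.4245, 0.1992, 0.0671]
eef_rot: [-179.5, 38.0, -95.0]
contact_force: [0.5, -0.1, -0.1]
gripper_width: 0.046
```

```bash
python3 -c "
from g import *
go([.4296,.3112,.088],85.3)
im=r.capture('scene')[:,:,::-1];crop(im,200,0,180,170,3.5,'p17.png')
im=r.capture('top')[:,:,::-1];crop(im,60,130,170,150,4,'p18.png')"
```

```text
t 18.63 d [0.006  0.1235 0.0061] w [0.001 0.006 0.01 ] tgt [0.4305 0.3227 0.0732] grip [0.4234 0.1877 0.0819] F [ 0.5 -0.1 -0.1] wd 0.046 q [ 13.  13. -28. -52. -48.  18.]
```

View pics/p17.png

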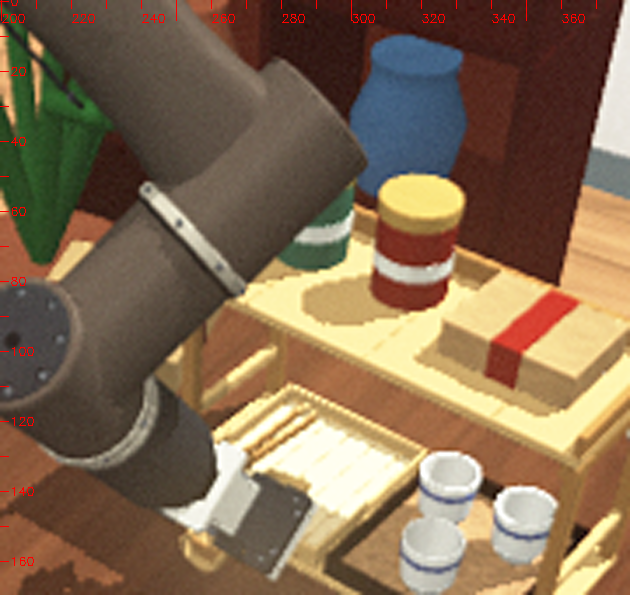

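View pics/p18.png

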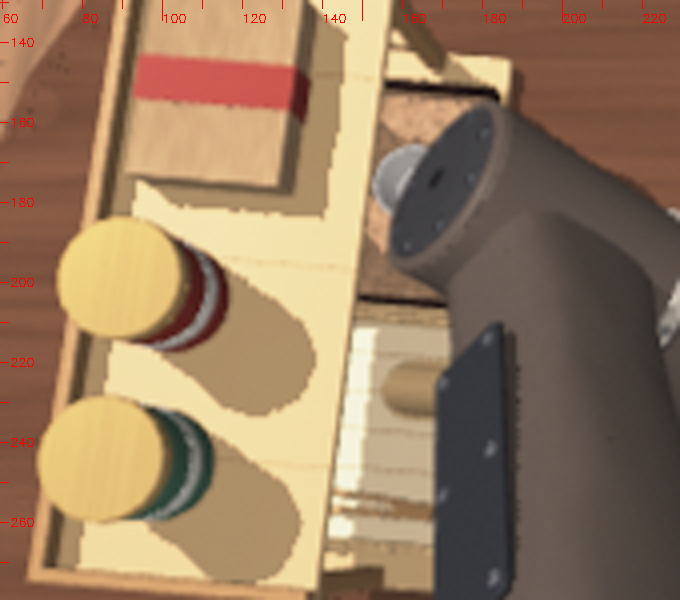

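```bash
python3 -c "
from g import *
print(tri((291,32),(169,174)), tri((303,45),(158,190)),tri((280,18),(182,157)))"
```

```text
[0.49830331 0.15299933 0.51578214] [0.49117439 0.19947732 0.45494663] [0.50703794 0.10848883 0.57371296]
```

Wrist cap's lowest leading rim is at about (0.49, 0.20, 0.455); after the insertion it stays some 70 mm above the canister tops. Continuing.

>>> carry_out(
  plan=[
    [0.003, 0.01, 0.004, 0, 0.003, 0.005],
    [0.001, 0.016, 0.002, 0, 0.003, 0.005],
    [0.001, 0.018, 0.001, 0, 0, 0],
    [0, 0.018, 0.001, 0, 0, 0],
    [0, 0.018, 0.001, 0, 0, 0],
    [0, 0.015, 0.001, 0, 0, 0],
    [0, 0.01, 0, 0, 0, 0],
    [0, 0, 0, 0, 0, 0],
  ],
)

```text
time_s: 19.4
tcp_pos: [0.4344, 0.2985, 0.079]
eef_rot: [-179.6, 37.9, -95.0]
contact_force: [0.7, 0.5, -0.3]
gripper_width: 0.0457
```

```bash
python3 -c "
from g import *
go([.4296,.3112,.065],85.3)
im=r.capture('scene')[:,:,::-1];crop(im,200,20,180,170,3.5,'p19.png')
im=r.capture('top')[:,:,::-1];crop(im,60,130,170,150,4,'p20.png')"
```

```text
t 19.4 d [-0.0038  0.0242 -0.0288] w [0.003 0.005 0.009] tgt [0.4305 0.3227 0.0502] grip [0.4332 0.287  0.0939] F [ 0.7  0.5 -0.3] wd 0.0457 q [ 26.  13. -26. -52. -42.   6.]
```

View pics/p19.png

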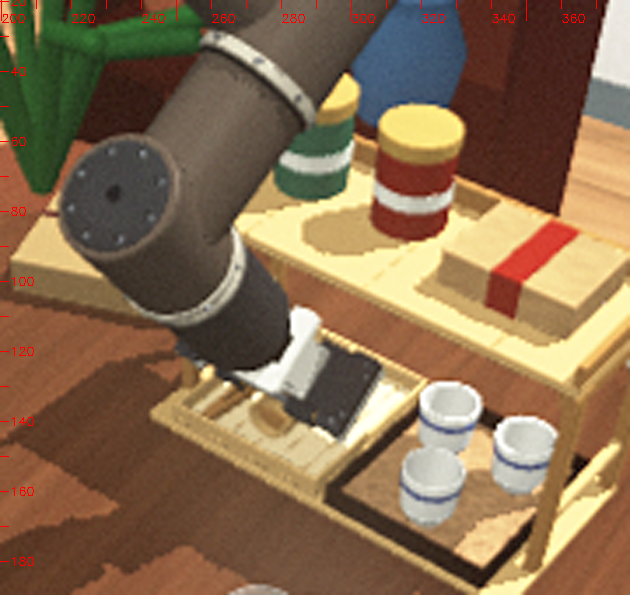

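View pics/p20.png

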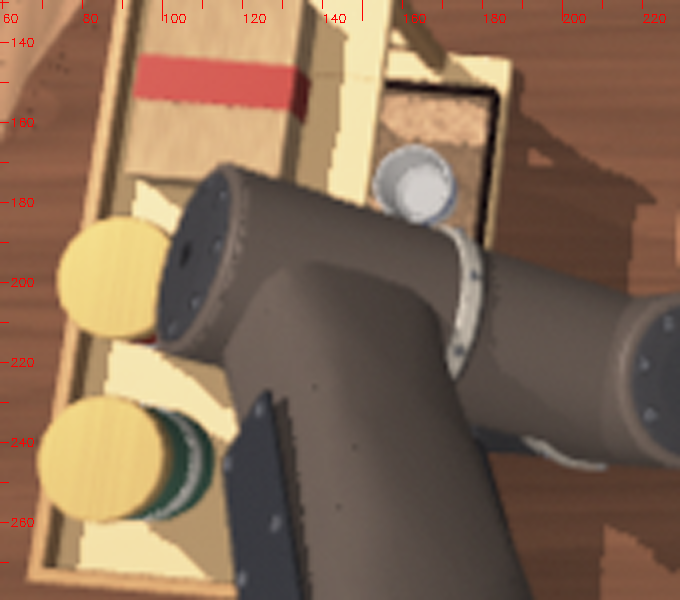

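```bash
python3 -c "
from g import *
im=r.capture('scene')[:,:,::-1];crop(im,240,0,120,90,6.5,'p21.png')"
```

```text
(no output)
```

View pics/p21.png

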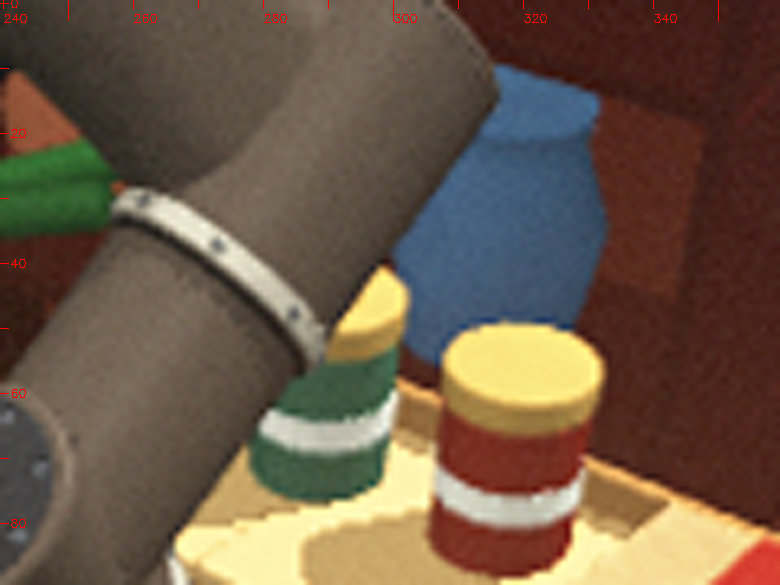

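```bash
python3 -c "
from g import *
for u in ((100.7,217),(99,207),(103,219)):
  X=tri((316.1,14.6),u);print(X,proj('scene',X),proj('top',X))
print('canB',tri((240+520/6.5,355/6.5),(60+120/4,130+277/4)))"
```

```text
[0.44337674 0.31978134 0.47354111] [305.41431814  17.4069947 ] [ 92.29252031 205.04079339]
[0.45527431 0.31646644 0.47990911] [308.80621458  16.73700727] [ 93.10027825 198.88645731]
[0.44178654 0.31636113 0.47387168] [304.30647708  17.58660307] [ 93.83114243 205.79375321]
canB [0.47505308 0.37871385 0.34471214]
```

The wrist is still about 0.12 m above the canister tops. Finishing the insertion and lowering.

>>> carry_out(
  plan=[
    [-0.003, 0.012, -0.003, 0, 0.003, 0.005],
    [0, 0.011, -0.005, 0, 0.003, 0.004],
    [0, 0.002, -0.008, 0, 0, 0],
    [0, 0, -0.006, 0, 0, 0],
    [0, 0, 0, 0, 0, 0],
  ],
)

```text
time_s: 19.97
tcp_pos: [0.4314, 0.3217, 0.0542]
eef_rot: [179.8, 37.7, -94.9]
contact_force: [0.3, -0.1, -0.6]
gripper_width: 0.0457
```

```bash
python3 -c "
from g import *
go([.4296,.3112,.0463],85.3)"
```

```text
t 19.97 d [-0.0008  0.001  -0.0227] w [ 0.004 -0.002  0.002] tgt [0.4305 0.3227 0.0315] grip [0.4305 0.3103 0.069 ] F [ 0.3 -0.1 -0.6] wd 0.0457 q [ 28.  16. -26. -54. -40.   8.]
```

>>> carry_out(
  plan=[
    [0, 0.001, -0.006, 0.002, 0, 0],
    [0, 0, -0.006, 0.002, 0, 0],
    [0, 0, -0.004, 0, 0, 0],
    [0, 0, -0.001, 0, 0, 0],
  ],
)

```text
time_s: 20.3
tcp_pos: [0.431, 0.3221, 0.0341]
eef_rot: [179.7, 37.9, -95.0]
contact_force: [0.2, -0.6, -0.3]
gripper_width: 0.0459
```

```bash
python3 -c "
from g import *
go([.4296,.3112,.0463],85.3)
im=r.capture('scene')[:,:,::-1];crop(im,230,80,120,90,6.5,'p22.png')"
```

```text
t 20.3 d [-0.0004  0.0007 -0.0026] w [ 0.001 -0.004  0.002] tgt [0.4305 0.3227 0.0315] grip [0.4301 0.3105 0.049 ] F [ 0.2 -0.6 -0.3] wd 0.0459 q [ 27.  18. -26. -57. -39.  12.]
```

View pics/p22.png

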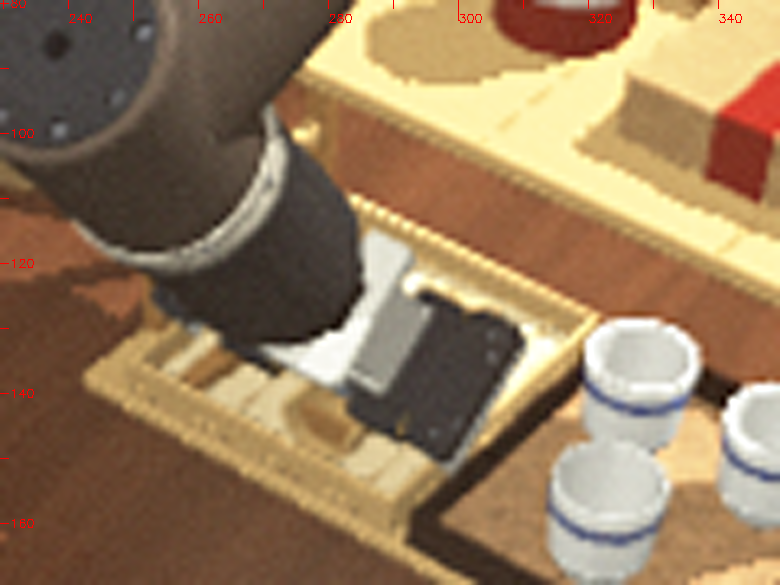

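The scoop's tail end (around (278,143)) is inside the tray's front wall, just above the floor. Feeling for the floor in small steps.

>>> carry_out(
  plan=[
    [0, 0, -0.002, 0, 0, 0],
    [0, 0, 0, 0, 0, 0],
  ],
)

```text
time_s: 20.52
tcp_pos: [0.4312, 0.3217, 0.0318]
eef_rot: [179.7, 37.9, -95.1]
contact_force: [0.3, 0.1, -1.4]
gripper_width: 0.0459
```

>>> carry_out(
  plan=[
    [0, 0, -0.002, 0, 0, 0],
    [0, 0, -0.001, 0, 0, 0],
  ],
)

```text
time_s: 20.68
tcp_pos: [0.4315, 0.322, 0.0305]
eef_rot: [179.8, 38.0, -94.9]
contact_force: [-3.1, -3.8, 8.7]
gripper_width: 0.046
```

>>> carry_out(
  plan=[
    [0, 0, 0, 0, 0, 0],
    [0, 0, 0, 0, 0, 0],
  ],
)

```text
time_s: 20.85
tcp_pos: [0.4318, 0.3221, 0.0314]
eef_rot: [179.9, 38.1, -94.8]
contact_force: [-0.6, 0.3, -0.0]
gripper_width: 0.0459
```

>>> carry_out(
  plan=[
    [0, 0, 0, 0, 0, 0],
    [0, 0, 0, 0, 0, 0],
    [0, 0, 0, 0, 0, 0],
    [0, 0, 0, 0, 0, 0],
    [0, 0, 0, 0, 0, 0],
  ],
  fingers=-0.43,
)

```text
time_s: 21.27
tcp_pos: [0.4323, 0.3226, 0.032]
eef_rot: [180.0, 38.1, -94.8]
contact_force: [0.3, 0.2, 0.8]
gripper_width: 0.0625
```

```bash
python3 -c "
from g import *
go([.4296,.3112,.0463],85.3,back=.1)"
```

```text
t 21.27 d [-0.0068 -0.0612  0.0782] w [-0.002 -0.     0.001] tgt [0.4255 0.2614 0.1103] grip [0.4314 0.311  0.0468] F [0.3 0.2 0.8] wd 0.0625 q [ 26.  19. -26. -57. -39.  13.]
```

>>> carry_out(
  plan=[
    [0, -0.005, 0.007, 0, 0, 0],
    [-0.0005, -0.007, 0.009, 0, 0, 0],
    [-0.0005, -0.008, 0.01, 0, 0, 0],
    [0, 0, 0, 0, 0, 0],
  ],
)

```text
time_s: 21.6
tcp_pos: [0.4308, 0.3005, 0.0599]
eef_rot: [179.9, 38.0, -94.8]
contact_force: [-0.4, -0.1, 0.1]
gripper_width: 0.0628
```

```bash
python3 -c "
from g import *
go([.4296,.3112,.0463],85.3,back=.1)"
```

```text
t 21.6 d [-0.0053 -0.0391  0.0503] w [-0.001 -0.001  0.   ] tgt [0.4255 0.2614 0.1103] grip [0.4299 0.2889 0.0748] F [-0.4 -0.1  0.1] wd 0.0628 q [ 25.  15. -26. -54. -41.  10.]
```

>>> carry_out(
  plan=[
    [-0.001, -0.01, 0.012, 0, 0, 0],
    [-0.001, -0.014, 0.016, 0, 0, 0],
    [-0.001, -0.018, 0.018, 0, 0, 0],
    [-0.001, -0.022, 0.018, 0, 0, 0],
    [-0.001, -0.026, 0.018, 0, 0, 0],
    [-0.001, -0.03, 0.018, 0, 0, 0],
    [0, -0.033, 0.015, 0, 0, 0],
    [0, -0.035, 0.01, 0, 0, 0],
    [0, -0.035, 0.01, 0, 0, 0],
    [0, -0.035, 0.01, 0, 0, 0],
    [0, -0.03, 0, 0, 0, 0],
    [0, 0, 0, 0, 0, 0],
  ],
)

```text
time_s: 22.6
tcp_pos: [0.4201, -0.0042, 0.2205]
eef_rot: [-179.0, 37.8, -94.1]
contact_force: [0.7, -1.2, -0.2]
gripper_width: 0.0626
```

```bash
python3 -c "
from g import *
im=r.capture('scene')[:,:,::-1];crop(im,230,80,120,90,6.5,'p23.png');cv2.imwrite('pics/s9.png',cv2.resize(im,(800,600)))
im=r.capture('top')[:,:,::-1];cv2.imwrite('pics/t9.png',cv2.resize(im,(800,600)))
go([.4296,.1,.2],85.3)"
```

```text
t 22.7 d [ 0.0105  0.1125 -0.0353] w [ 0.003  0.013 -0.   ] tgt [0.4305 0.1115 0.1852] grip [ 0.4189 -0.0124  0.2353] F [0.9 0.9 0.1] wd 0.063 q [-11.   4. -17. -39. -77.  19.]
```

View pics/p23.png

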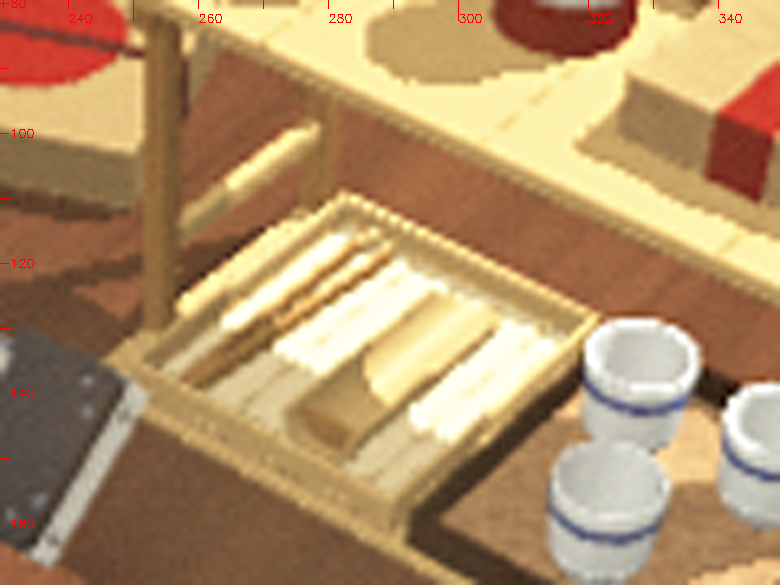

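View pics/s9.png

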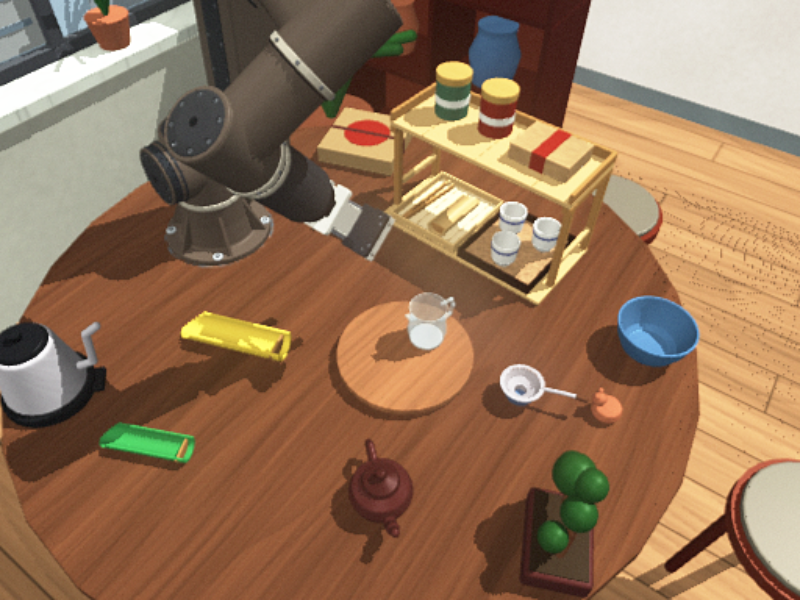

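View pics/t9.png

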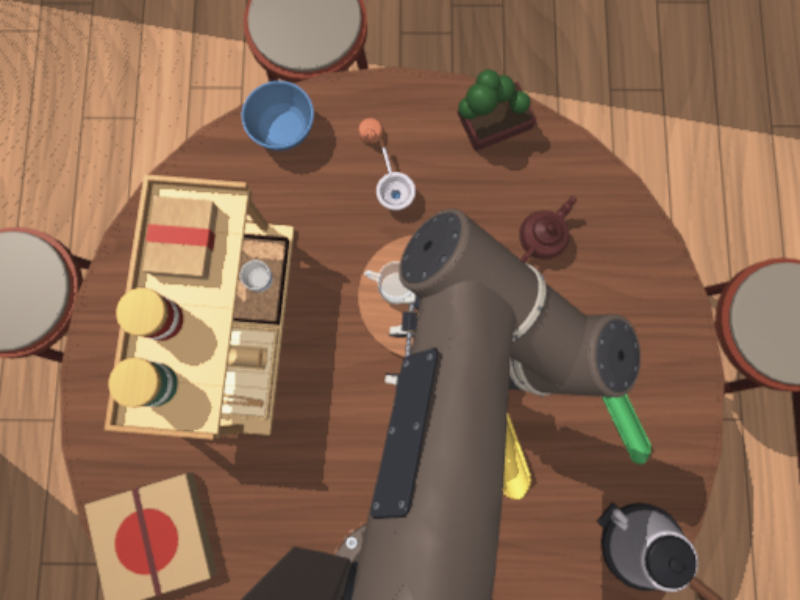

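Scoop lies in the tool tray at (287,134), hollow up, beside the tongs (262,130), which have not moved. Cup upright at (321,158), the rest as before. A quick fit check, then handing in.

```bash
python3 -c "
from g import *
im=r.capture('scene')[:,:,::-1]
b=cv2.resize(im,None,fx=8,fy=8,interpolation=cv2.INTER_CUBIC)
a=np.radians(85.3);h=np.array([np.cos(a),np.sin(a),0]);l=np.array([-h[1],h[0],0])
g=np.array([.4310,.3110,0]);c=g+h*.020;c[2]=.034
for x,y,z in((-.0825,-.023,.013),(-.0825,.023,.013),(.0545,-.023,.013),(.0545,.023,.013),(-.0825,-.015,-.013),(-.0825,.015,-.013)):
    u=proj('scene',c+h*x+l*y+[0,0,z]);cv2.circle(b,tuple(int((k+.5)*8) for k in u),4,(255,0,255),-1)
cv2.imwrite('pics/fin.png',b[860:1400,1980:2760])
o=cv2.imread('pics/scene0raw.png');d=cv2.absdiff(o,im).max(2)
for n,(x,y) in dict(pitcher=(274,205),teapot=(243,313),strainer=(335,246),canA=(290,58),canB=(319,70),cupa=(328,139),cupb=(349,150),tongs=(275,128),yellow=(150,216),green=(94,283)).items(): print(n,d[y-10:y+10,x-12:x+12].mean().round(1))
"
```

```text
pitcher 4.9
teapot 4.6
strainer 4.8
canA 4.7
canB 5.4
cupa 6.1
cupb 5.2
tongs 10.2
yellow 23.8
green 4.7
```

View pics/fin.png

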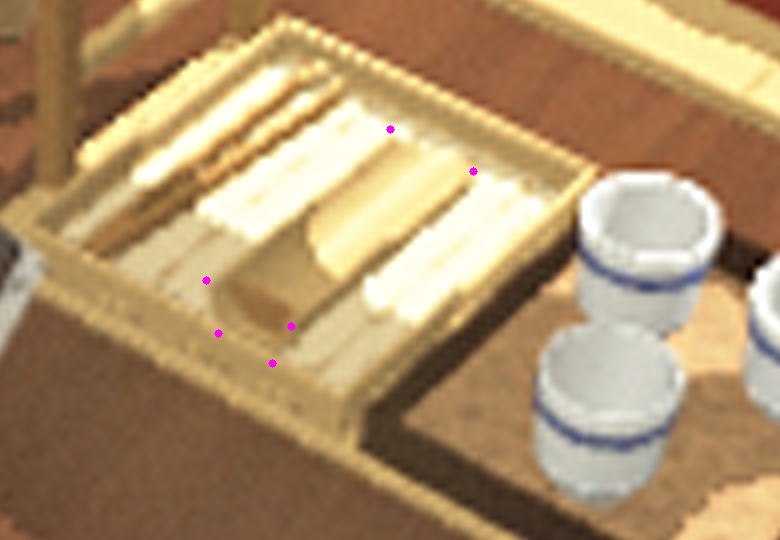

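```bash
python3 -c "
from plant import r
print(r.get_state()['time_s'],r.close_job())"
```

```text
the job is handed in; nothing more can be done
22.75 None
```

Both strays are in the rack and the job is handed in after 22.75 s. No verdict is reported.

- **Cup:** I picked it off the turntable with the hand leaning back 38°. I lowered it into the front half of the cup tray until the floor was felt (about 6 N), then released it. It stands upright in the last picture, and the two stored cups have not moved.
- **Scoop:** I took the natural bamboo one, not the yellow or green look-alikes. It lies flat, hollow side up, along the tool tray beside the tongs. I set it down until contact (about 9 N), then opened the fingers only part way and backed out.

**Last checks:**
- The scoop's predicted outline matches the picture to 1–2 px, and the tail corner on the right is slightly worse.
- Most of the other things I compared with the first picture show only camera noise.
- **Tongs and yellow scoop:** both patches differed more, but neither looks moved. I put this down to the scoop now lying next to the tongs and the arm's shadow on the yellow one. I did not measure it separately.
- **Turntable:** I judged it still only from the pitcher staying in place.

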